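Index the announcement microphone's arm one hole

ROBOT

A 7-joint arm with a two-finger parallel gripper is mounted at the origin on the work surface. World frame = base frame: x ahead of the robot, y to its left, z up, the work surface at z = 0. Lengths are in mm, angles in rad, forces in N, time in s.
With the tool pointing down it reaches from about 400 to 875 mm from the base axis. Payload 4.4 kg.
Tool frame: the origin (TCP) lies midway between the tips of the shut fingers; the grasp point (between the pads) lies 19 mm behind it (ctrl.pinch_z is the distance from the TCP to the grasp point, in mm); z points along the fingers, y is the line along which they close (so a half turn about z gives the same grasp; the last joint's range is limited). The gripper opens to 85 mm and grips with 20 to 120 N. Pads are 22 mm wide; open, the fingers measure 114 mm over their backs; the gripper's body (76 mm by 85 mm) begins 54 mm behind the grasp point. The pads swing forward as they close: fully open they stand 13 mm farther back than shut.
Start: joints at [1.248, 0.628, 0.038, 1.517, -0.027, 0.996, -0.02], TCP at [165.12, -628.692, 193.513] pointing down, gripper open.
Joint ranges: [-3.06, 3.06], [-0.37, 2.12], [-1.25, 1.32], [0.18, 2.47], [-1.1, 4.24], [0.23, 1.98], [-2.94, 2.94]. Speed limits (rad/s): [2.57, 2.57, 3.14, 3.14, 3.14, 3.14, 3.14].

INTERFACE

Orientations are given as [roll, pitch, yaw] about the fixed x, y, z axes, in that order (R = Rz(yaw) Ry(pitch) Rx(roll)).
In Python, from cell import read_state, cams, order, ctrl gives the robot as it stands.
- The arm moves only by the tool move_arm, never from a script. Its argument "targets" is text: rows parted by semicolons, each of 7 numbers parted by spaces: the gripper's target within -1 to 1 (fully open at 1, half-way at 0, shut at -1), then the shift along the tool's x, y, z in cm, then the turn, a rotation vector about the tool's x, y, z in degrees. A call has 1 to 5 rows; each row shifts and turns the commanded pose from where the row before left it, along the tool's axes as they then stand; what a row does not reach is not made up. A row lasts 1/12 s, in which the tool goes at most 41.7 mm and 7.16 degrees, less where a joint would pass 70% of its speed; a pose out of reach is approached as far as the arm can. A call with a gripper value outside its range is refused whole. The fingers move at their own pace and stop on an object; the grip force is fixed at half the most. Time passes only in rows, so rows that do not move let the fingers close. It gives the time, the measured TCP pose, the force, the opening and the grip force at its end, in the units of the state.
- read_state(): the state, without advancing time (a new reading comes with each control period).
- cams.get_image(name): name is "side" or "top"; returns a dict with "color" (480x640x3 uint8, red, green, blue), "fovy" (degrees; the focal length in pixels is half the picture's height over the tangent of half this angle, whatever the lens; pixels are square), "cx", "cy" (the principal point, pixels), "rvec" (rotation vector, rad) and "tvec" (3), from world to camera coordinates, as OpenCV has them. Camera axes: x right, y down, z forward; pixel columns grow to the right and rows downward; lengths in mm; the calibration is good to about 2 mm. A picture is of the moment at which its call begins. There is no depth.
- order.finish_job(): hands the job in; it is judged then, once.
The state is a dict: "clock": time; "qpos": joint angles; "qd": joint speeds; "tau": joint torques, N m; "eef_pos": TCP position; "tool_rot": TCP orientation; "force": force on the tool from outside, world axes, zero at the start; "torque": the same for the moment, N m; "width": finger opening in mm; "gripper_force": force on a finger pad.
Only numpy, scipy, OpenCV 4.12 (cv2) and the standard library are available. Lean on these libraries where they do the work, as an engineer would, in place of code of your own. Each camera call takes 0.05 s, during which the arm holds its last target. There are 200 camera calls.

TASK

The swivel arm of the announcement microphone is locked by a spring index pin with a red pull ring. Hook a fingertip through the ring and lift the pin out of its hole, swing the arm just one hole (no further) towards the side where the logbook lies, let the pin drop fully home in that hole, and take your finger out of the ring. Use the fingertip only: do not pinch the ring or force it, and leave the megaphone, mug and radio where they stand.

Things in the scene. Friction and masses are not known exactly. Their poses are not given: they have to be found in the camera images.
- stand: Fixed grey stand with an aluminium index plate (89 x 236 mm, top 50 mm above the desk). Origin on the arm's vertical pivot axis at desk level; x along the arm as it starts (away from the robot, within 15 degrees), y left, z up. Five holes on a 130 mm radius about the pivot, 0.36 rad (47 mm) apart, the middle one on x; the pin starts in the middle one. Pivot cap 86 mm high.
- mic_arm (a joint): Arm angle about the pivot, rad, positive to the left; 0 middle hole, +0.36 / -0.36 the next hole left / right, stops at +-0.80. Play with the pin home about 0.01. Turns stiffly (1 N at the ring) and stays where left. Blue bar 34 mm wide, top 70 mm above the desk, from 35 mm behind the pivot to 220 mm beyond it; black gooseneck microphone on its far end, 177 mm and more from the pivot.
- index_pin (a joint): How far the pin is lifted, m: 0 fully home, 0.026 upper stop. It slides vertically in the arm, 130 mm from the pivot; its spring presses down with 4 N (home) to 7 N (lifted). It reaches 14 mm into the plate: lifted over 0.014 the arm is free. Lowered between holes it rides on the plate at about 0.014 and drops into the next hole it is swung over. Pin 12 mm, holes 14.5 mm wide.
- pull_ring: Red oval pull ring fixed on the pin's top, bar 8 mm thick, opening 60 mm wide across the arm by 40 mm. Origin: centre of the opening, 17 mm beyond the pin as seen from the pivot, 110 mm above the desk when home. Leans outwards 45 degrees: z = axis of the opening, up and back towards pivot and robot; x from lower to upper bar, up and outwards; y left.
- hook_point (a point): Middle of the ring's upper bar (bar centre), 34 mm beyond the pin and 127 mm above the desk when home. A finger tilted 45 degrees, pointing down and outwards along the ring's -z, passes under it through the opening, with 35 mm free beyond the opening above the arm. Rising, it lifts ring and pin by this bar; moving sideways, it takes the arm along by the ring's sides.
- hole_left (a point): Centre of the next hole to the left of the starting one (+0.36 rad), in the plate's top face; fixed.
- hole_right (a point): Centre of the next hole to the right of the starting one (-0.36 rad), in the plate's top face; fixed.
- mic_head (a point): The black microphone head at the end of the gooseneck, 280 mm from the pivot, 272 mm above the desk, carried by the arm.
- logbook: Open logbook pad, white ruled page on a blue cover, 305 x 220 x 14 mm, lying fixed on the desk to the left or to the right of the stand; origin at the centre of its underside. Its side is the side to swing to.
- megaphone: White megaphone standing on its bell (160 mm wide, 225 mm high) with a black handle, loose, on the other side of the stand; origin at the centre of its underside. Leave it alone.
- mug: White ceramic mug, 80 mm wide, 95 mm high, loose; origin at the centre of its underside. Leave it alone.
- radio: Black hand-held radio standing upright, 34 x 60 x 118 mm plus a 70 mm aerial, loose; origin at the centre of its underside. Leave it alone.

How it is judged:
By the outcome, as a careful person would: the job done as asked, in the order asked, and still so for the second after the job is handed in, with the robot touching nothing.
It also fails if it takes over 48 s, if anything falls off the work surface, if the arm or the gripper's body presses on something with over 40 N, if the wrist force passes 120 N, or if a joint passes its speed limit or range.

## Working session

There is one attempt and no reset: what is moved stays moved. The work goes in short steps, Python scripts to look and compute and a tool call to move; the robot and the scene stay as the last step left them, time stands still between calls to the robot, and variables do not carry over. Pictures are saved under pics/ and viewed, at most 10 in all, crops included, and the job is handed in when it is done.

Besides the shell and the picture viewer there is one more tool, called after "Call:" by a JSON object that holds its "name" and its "arguments", one argument or row to a line. move_arm: Moves the arm, as the interface text tells. Its arguments: {"type":"object","properties":{"targets":{"type":"string"}},"required":["targets"]}

```bash
mkdir -p pics; cat > h.py <<'E'
import numpy as np, cv2
from cell import read_state, cams, order, ctrl
def snap(n,f):
    d=cams.get_image(n); cv2.imwrite(f,d["color"][:,:,::-1]); 
    np.savez(f[:-4],**{k:v for k,v in d.items()}); return d
def cam(f):
    d=np.load(f[:-4]+".npz"); fl=240/np.tan(np.radians(float(d["fovy"]))/2)
    K=np.array([[fl,0,float(d["cx"])],[0,fl,float(d["cy"])],[0,0,1]]); return K,cv2.Rodrigues(d["rvec"])[0],d["tvec"].reshape(3)
def at_z(f,uv,z):
    K,R,t=cam(f); r=R.T@np.linalg.solve(K,[uv[0],uv[1],1]); c=-R.T@t; return c+r*(z-c[2])/r[2]
def proj(f,p):
    K,R,t=cam(f); q=K@(R@np.asarray(p,float)+t); return q[:2]/q[2]
def tri(f1,u1,f2,u2):
    A=[];b=[]
    for f,u in((f1,u1),(f2,u2)):
        K,R,t=cam(f); r=R.T@np.linalg.solve(K,[u[0],u[1],1]); r/=np.linalg.norm(r); P=np.eye(3)-np.outer(r,r); A.append(P); b.append(P@(-R.T@t))
    return np.linalg.lstsq(np.vstack(A),np.hstack(b),rcond=None)[0]
E
python3 - <<'E'
from h import *
for n in("side","top"):
    d=snap(n,f"pics/{n}0.png"); K,R,t=cam(f"pics/{n}0.png"); print(n,-R.T@t,R[2],K[0,0])
s=read_state();print({k:np.round(v,3) for k,v in s.items()})
E
```

```text
side [ 339.21695388 -702.96688515  916.41250556] [ 0.22299018  0.68445225 -0.69411851] 464.5398500851428
top [ 368.93445782   -7.27705124 1750.84303321] [ 0.13765057  0.01545164 -0.99036032] 563.3355812497787
{'clock': np.float64(0.1), 'qpos': array([ 1.248,  0.629,  0.038,  1.518, -0.027,  0.996, -0.02 ]), 'qd': array([ 0.001, -0.002,  0.   , -0.003, -0.   ,  0.002,  0.001]), 'tau': array([ 3.0000e-03, -5.6453e+01,  1.2310e+00, -1.9397e+01,  1.1000e-02,
        5.0000e-03,  0.0000e+00]), 'eef_pos': array([ 164.979, -628.062,  192.681]), 'tool_rot': array([-3.14 ,  0.   ,  0.257]), 'force': array([ 0.06 , -0.029,  0.173]), 'torque': array([-0.006, -0.   , -0.033]), 'gripper_force': np.float64(0.0), 'width': np.float64(85.032)}
```

View pics/side0.png

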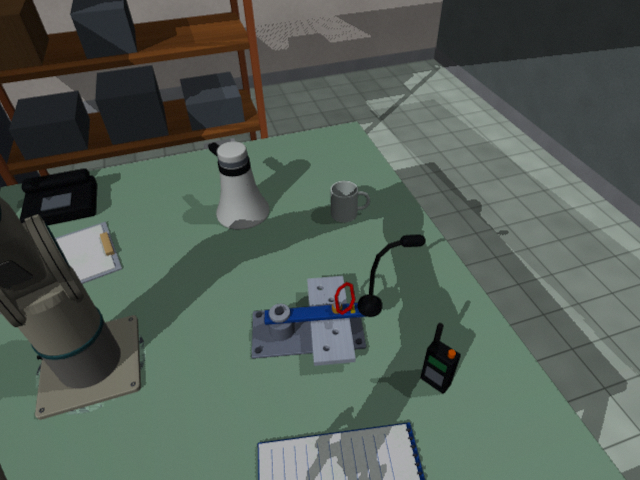

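View pics/top0.png

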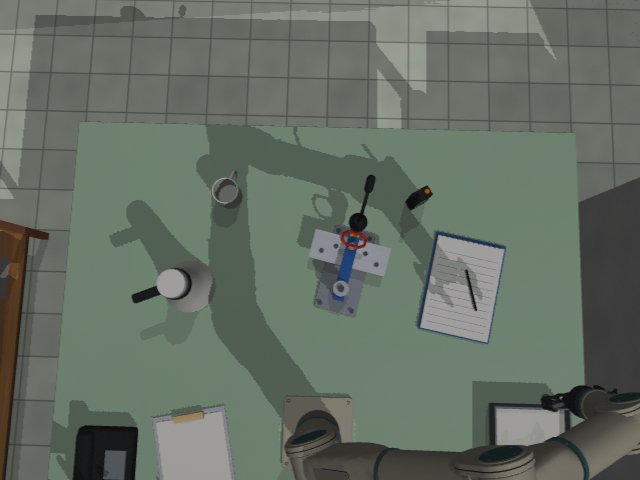

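The logbook lies to the robot's right (top px ~(462,288)), so the swing is −0.36. The stand pivot is at top px ~(341,289) and the red ring at ~(354,240). Next I'll enlarge both.

```bash
python3 - <<'E'
from h import *
a=cv2.imread("pics/top0.png")[205:325,295:415]; b=cv2.imread("pics/side0.png")[260:380,240:400]
a=cv2.resize(a,(400,400),interpolation=cv2.INTER_CUBIC)
b=cv2.resize(b,(400,300),interpolation=cv2.INTER_CUBIC); b=cv2.copyMakeBorder(b,0,100,0,0,cv2.BORDER_CONSTANT)
cv2.imwrite("pics/c0.png",np.hstack([a,b]))
E
```

```text
(no output)
```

View pics/c0.png

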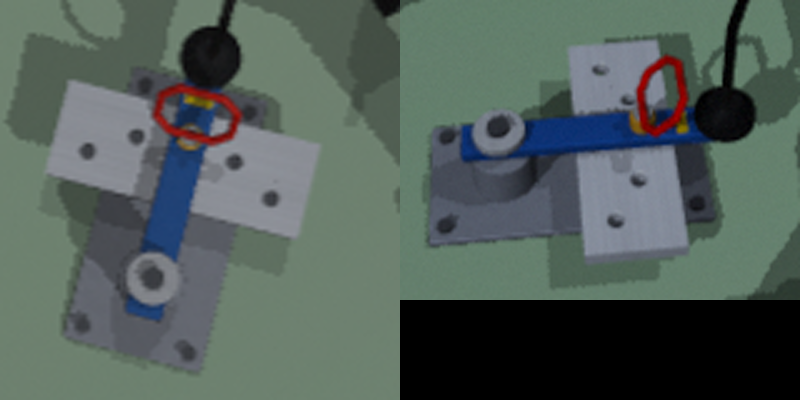

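```bash
cat >> h.py <<'E'
from scipy.optimize import least_squares
from scipy.spatial.transform import Rotation as Ro
def model(p,arm=0.,lift=0.):
    c=lambda r,a,z:np.array([p[0]+r*np.cos(p[2]+a),p[1]+r*np.sin(p[2]+a),z])
    return [c(0,0,86)]+[c(130,a,50) for a in(.72,.36,-.36,-.72)]+[c(147,arm,110+lift)]
E
python3 - <<'E'
from h import *
T="pics/top0.png";S="pics/side0.png"
ot=np.array([(340.6,288.4),(321.4,250.3),(336.1,245.8),(365.5,253.6),(376,264.4),(354.1,239.2)])-.3
os=np.array([(279.2,310.8),(320,288),(331.6,300),(335.6,332),(326.4,348.4),(345.2,298.4)])-.3
def f(p):
    m=model(p); return np.ravel([proj(T,q) for q in m]-ot).tolist()+np.ravel([proj(S,q) for q in m]-os).tolist()
r=least_squares(f,[430,-50,-.2],x_scale=[100,100,.1],loss="soft_l1"); p=r.x
print(np.round(p,3)); print(np.round(r.fun.reshape(-1,2),1).tolist()); print(np.round(model(p),1))
for n,uv,z in(("radio",(424,191),118),("megatop",(173,283),225),("mug",(226,191),95)): print(n,at_z(T,uv,z))
np.save("p.npy",p)
E
```

```text
[ 4.25975e+02 -5.81850e+01 -2.31000e-01]
[[0.0, -0.3], [-0.4, -0.3], [-0.4, -0.1], [-0.5, -0.2], [-0.1, -0.0], [-0.7, -0.1], [-0.0, 0.0], [0.2, 0.5], [-0.0, 0.5], [-0.0, 0.6], [0.1, 0.4], [-0.5, 0.2]]
[[ 426.   -58.2   86. ]
 [ 540.7    2.9   50. ]
 [ 554.9  -41.5   50. ]
 [ 533.9 -130.6   50. ]
 [ 501.5 -164.    50. ]
 [ 569.1  -91.9  110. ]]
radio [ 715.51079986 -297.44152539  118.        ]
megatop [421.96372451 398.92067055 225.        ]
mug [705.51926924 291.24959889  95.        ]
```

```bash
cat >> h.py <<'E'
p=np.load("p.npy") if __import__("os").path.exists("p.npy") else None
def goal(arm,lift,dz,dx=0.,tilt=np.pi/4):
    "TCP pose at ring frame: dz along ring z (out of opening), dx along ring x"
    c=model(p,arm,lift)[-1]; a=p[2]+arm; o=np.array([np.cos(a),np.sin(a),0]); u=np.array([0,0,1.])
    z=(o-u)/2**.5; x=(o+u)/2**.5; y=np.cross(z,x)
    return c-dz*z+dx*x, Ro.from_matrix(np.c_[x,y,z])
def plan(wps,start=None):
    "wps: list of (pos,Rot,nrows); prints rows"
    s=read_state(); P,R=(s["eef_pos"],Ro.from_euler("xyz",s["tool_rot"])) if start is None else start
    for q,G,n in wps:
        w=(R.inv()*G).as_rotvec(degrees=True)/n; st=(q-P)/n; rows=[]
        for i in range(n):
            rows.append(" ".join(f"{v:.2f}" for v in [*(R.inv().apply(st)/10),*w])); R=R*Ro.from_rotvec(w,degrees=True)
        P,R=q,G; print(" | ".join(rows))
E
python3 - <<'E'
from h import *
s=read_state();R0=Ro.from_euler("xyz",s["tool_rot"])
g,G=goal(0,0,100); print(g,G.as_euler("xyz"))
a=np.array([200,-600,300.]); plan([(a,R0,4),(g+[0,0,60],G,21),(g,G,3)])
E
```

```text
[500.23628782 -75.65705106 180.71067812] [ 3.14159265 -0.78539816 -0.23107334]
1.03 -0.46 -2.68 0.00 0.00 0.00 | 1.03 -0.46 -2.68 0.00 0.00 0.00 | 1.03 -0.46 -2.68 0.00 0.00 0.00 | 1.03 -0.46 -2.68 0.00 0.00 0.00
2.02 -2.05 0.29 -0.53 2.10 1.26 | 1.96 -2.10 0.34 -0.53 2.10 1.26 | 1.90 -2.14 0.39 -0.53 2.10 1.26 | 1.84 -2.19 0.44 -0.53 2.10 1.26 | 1.77 -2.23 0.49 -0.53 2.10 1.26 | 1.70 -2.28 0.53 -0.53 2.10 1.26 | 1.63 -2.32 0.57 -0.53 2.10 1.26 | 1.56 -2.36 0.61 -0.53 2.10 1.26 | 1.48 -2.40 0.64 -0.53 2.10 1.26 | 1.41 -2.43 0.67 -0.53 2.10 1.26 | 1.33 -2.47 0.70 -0.53 2.10 1.26 | 1.25 -2.51 0.72 -0.53 2.10 1.26 | 1.17 -2.54 0.74 -0.53 2.10 1.26 | 1.08 -2.57 0.76 -0.53 2.10 1.26 | 1.00 -2.60 0.78 -0.53 2.10 1.26 | 0.91 -2.63 0.79 -0.53 2.10 1.26 | 0.82 -2.66 0.79 -0.53 2.10 1.26 | 0.74 -2.68 0.80 -0.53 2.10 1.26 | 0.65 -2.70 0.80 -0.53 2.10 1.26 | 0.56 -2.72 0.80 -0.53 2.10 1.26 | 0.47 -2.74 0.79 -0.53 2.10 1.26
-1.41 -0.00 1.41 0.00 0.00 0.00 | -1.41 0.00 1.41 0.00 0.00 0.00 | -1.41 0.00 1.41 0.00 0.00 0.00
```

Call:
{"name": "move_arm", "arguments": {
  "targets": "-1 1 -0.5 -2.7 0 0 0; -1 1 -0.5 -2.7 0 0 0; -1 1 -0.5 -2.7 0 0 0; -1 1 -0.5 -2.7 0 0 0; -1 2 -2.1 0.3 -0.5 2.1 1.3"
}}

```text
clock: 0.52
eef_pos: [215.1, -579.0, 304.0]
tool_rot: [3.12, -0.038, 0.235]
force: [0.5, -1.5, 1.1]
width: 25.6
gripper_force: 0.0
```

Call:
{"name": "move_arm", "arguments": {
  "targets": "-1 1.95 -2.1 0.35 -0.5 2.1 1.3; -1 1.9 -2.15 0.4 -0.5 2.1 1.3; -1 1.85 -2.2 0.45 -0.5 2.1 1.3; -1 1.75 -2.25 0.5 -0.5 2.1 1.3; -1 1.7 -2.3 0.55 -0.5 2.1 1.3"
}}

```text
clock: 0.93
eef_pos: [284.5, -447.1, 283.4]
tool_rot: [3.104, -0.224, 0.123]
force: [0.5, -1.3, 0.5]
width: 0.5
gripper_force: 0.0
```

Call:
{"name": "move_arm", "arguments": {
  "targets": "-1 1.65 -2.3 0.55 -0.5 2.1 1.3; -1 1.55 -2.35 0.6 -0.5 2.1 1.3; -1 1.5 -2.4 0.65 -0.5 2.1 1.3; -1 1.4 -2.45 0.65 -0.5 2.1 1.3; -1 1.35 -2.45 0.7 -0.5 2.1 1.3"
}}

```text
clock: 1.35
eef_pos: [356.8, -322.9, 270.1]
tool_rot: [3.095, -0.412, 0.012]
force: [1.9, 0.7, -0.4]
width: 0.0
gripper_force: 0.0
```

Call:
{"name": "move_arm", "arguments": {
  "targets": "-1 1.25 -2.5 0.7 -0.5 2.1 1.3; -1 1.15 -2.55 0.75 -0.5 2.1 1.3; -1 1.1 -2.55 0.75 -0.5 2.1 1.3; -1 1 -2.6 0.75 -0.5 2.1 1.3; -1 0.9 -2.65 0.8 -0.5 2.1 1.3"
}}

```text
clock: 1.77
eef_pos: [420.8, -206.2, 261.6]
tool_rot: [3.115, -0.57, -0.091]
force: [-0.7, 0.2, -0.4]
width: -0.2
gripper_force: 0.0
```

Call:
{"name": "move_arm", "arguments": {
  "targets": "-1 0 0 0 0 0 0"
}}

```text
clock: 1.85
eef_pos: [422.6, -206.5, 263.1]
tool_rot: [3.112, -0.572, -0.085]
force: [-0.1, -1.1, 0.1]
width: -0.1
gripper_force: 0.0
```

```bash
python3 - <<'E'
from h import *
s=read_state(); print(s["eef_pos"],s["tool_rot"],s["qpos"])
g,G=goal(0,0,100); plan([(g+[0,0,40],G,9),(g,G,1)])
E
```

```text
[ 422.64446499 -206.52987702  263.05622747] [ 3.11173155 -0.57156523 -0.08502824] [ 0.81916413  0.08789028 -0.24903504  2.40414898 -1.03986442  0.24352665
 -0.11778988]
0.36 -1.55 0.75 -0.40 1.35 0.75 | 0.33 -1.55 0.75 -0.40 1.35 0.75 | 0.29 -1.56 0.74 -0.40 1.35 0.75 | 0.25 -1.57 0.74 -0.40 1.35 0.75 | 0.21 -1.58 0.73 -0.40 1.35 0.75 | 0.18 -1.59 0.73 -0.40 1.35 0.75 | 0.14 -1.60 0.72 -0.40 1.35 0.75 | 0.10 -1.60 0.71 -0.40 1.35 0.75 | 0.06 -1.61 0.70 -0.40 1.35 0.75
-2.83 -0.00 2.83 0.00 0.00 0.00
```

```bash
cat >> h.py <<'E'
def fk(q,L,s=-1):
    z=lambda a:Ro.from_rotvec([0,0,s*a]); y=lambda a:Ro.from_rotvec([0,a,0])
    R=z(q[0])*y(q[1]); P=np.array([0,0,L[0]])+R.apply([0,0,L[1]])
    R=R*z(q[2])*y(q[3]); P=P+R.apply([0,0,L[2]])
    R=R*z(q[4])*y(q[5]); P=P+R.apply([0,0,L[3]]); return P,R*z(q[6])
E
python3 - <<'E'
from h import *
s=read_state()
D=[([1.248,.628,.038,1.517,-.027,.996,-.02],np.array([165.12,-628.69,193.51]),Ro.from_euler("xyz",[-3.14,0,.257])),(s["qpos"],s["eef_pos"],Ro.from_euler("xyz",s["tool_rot"]))]
for sg in(-1,1):
    r=least_squares(lambda L:np.hstack([fk(q,L,sg)[0]-P for q,P,_ in D]),[300,400,400,250]); print(sg,r.x,r.fun.round(1))
    for q,P,R in D: print((fk(q,r.x,sg)[1].inv()*R).as_rotvec().round(3))
E
```

```text
-1 [329.72600653 539.93404958 399.06158145 349.86921644] [27.6  5.2  6.7  4.8 20.3 -6.7]
[0.002 0.002 1.571]
[-0.     0.     1.571]
1 [1435.06931099 -462.20411149 -362.29500538 1121.12025078] [-333.9   79.6  -56.9  -37.6  148.1   56.9]
[-0.000e+00 -1.000e-03 -2.085e+00]
[-0.117  0.117 -1.424]
```

```bash
cat >> h.py <<'E'
def fk2(q,L):
    z=lambda a:Ro.from_rotvec([0,0,-a]); y=lambda a:Ro.from_rotvec([0,a,0])
    R=z(q[0]); P=np.array([0,0,L[0]])+R.apply([0,L[4],0]); R=R*y(q[1]); P=P+R.apply([0,0,L[1]])
    R=R*z(q[2]); P=P+R.apply([0,L[5],0]); R=R*y(q[3]); P=P+R.apply([0,0,L[2]])
    R=R*z(q[4])*y(q[5]); P=P+R.apply([0,0,L[3]]); return P,R*z(q[6])*Ro.from_rotvec([0,0,np.pi/2])
E
python3 - <<'E'
from h import *
s=read_state()
D=[([1.248,.628,.038,1.517,-.027,.996,-.02],np.array([165.12,-628.69,193.51]),0),(s["qpos"],s["eef_pos"],0)]
r=least_squares(lambda L:np.hstack([fk2(q,L)[0]-P for q,P,_ in D]),[300,450,350,300,12,12]); print(r.x.round(1),r.fun.round(2))
G3=np.array([284.8,420.8,314.3,330,11.8,12.8])
r=least_squares(lambda L:np.hstack([*[fk2(q,L)[0]-P for q,P,_ in D],(L-G3)*.003]),G3); print(r.x.round(1),r.fun.round(2))
L=r.x; np.save("L.npy",L)
lo=np.array([-3.06,-.37,-1.25,.18,-1.1,.23,-2.94]);hi=np.array([3.06,2.12,1.32,2.47,4.24,1.98,2.94])
rng=np.random.default_rng(0)
for tilt in(45,40,35,30,25):
  for dz in (60,-15):
   for arm,lift in((0,0),(-.36,20)):
    c=model(p,arm,lift)[-1]; a=p[2]+arm; t=np.radians(tilt); o=np.array([np.cos(a),np.sin(a),0]); u=np.array([0,0,1.])
    z=o*np.sin(t)-u*np.cos(t); x=o*np.cos(t)+u*np.sin(t); G=Ro.from_matrix(np.c_[x,np.cross(z,x),z]); g=c-dz*z
    best=None
    for k in range(25):
        def f(q):
            P,R=fk2(q,L); m=(q-lo)/(hi-lo); return np.hstack([(P-g)/2,(R.inv()*G).as_rotvec()*200, .05*(m-.5)])
        q0=s["qpos"] if k==0 else rng.uniform(lo,hi)
        w=least_squares(f,np.clip(q0,lo+.01,hi-.01),bounds=(lo,hi),max_nfev=150)
        if k==0: print(tilt,dz,arm,"local",round(w.cost,3),w.x.round(2))
        if best is None or w.cost<best.cost: best=w
    print("      best",round(best.cost,3),best.x.round(2),flush=True)
E
```

```text
[338.8 557.9 382.3 389.5 -16.2 -12.3] [ 0.  0.  0. -0. -0.  0.]
[338.8 557.9 382.3 389.5 -16.2 -12.3] [ 0.    0.    0.   -0.   -0.   -0.    0.16  0.41  0.2   0.18 -0.08 -0.08]
45 60 0 local 2256.114 [-0.77  0.39  0.98  2.29 -1.1   0.23 -0.69]
      best 304.188 [ 0.77  0.78 -1.25  2.47  2.02  1.06  2.55]
45 60 -0.36 local 1149.217 [-1.1   0.68  1.32  2.32 -1.1   0.23 -1.2 ]
      best 80.755 [ 0.57  0.77 -1.25  2.47  1.76  1.36  2.21]
45 -15 0 local 2908.618 [-0.48  0.54  0.7   2.14 -1.1   0.23 -0.72]
      best 55.249 [ 0.75  1.07 -1.25  2.47  2.22  1.33  2.56]
45 -15 -0.36 local 1754.111 [-0.85  0.77  1.11  2.19 -1.1   0.23 -1.22]
      best 5.311 [ 0.63  1.03 -1.25  2.47  1.98  1.55  2.23]
40 60 0 local 1346.369 [-0.65  0.39  0.87  2.28 -1.1   0.23 -0.67]
      best 61.814 [ 0.8   0.75 -1.25  2.47  1.97  0.99  2.58]
40 60 -0.36 local 638.838 [-0.99  0.61  1.23  2.31 -1.1   0.23 -1.11]
      best 1.238 [ 0.65  0.72 -1.25  2.47  1.75  1.23  2.28]
40 -15 0 local 1924.429 [-0.41  0.54  0.63  2.14 -1.1   0.23 -0.69]
      best 0.001 [ 0.76  1.02 -1.23  2.47  2.17  1.23  2.56]
40 -15 -0
[... 971 characters left out ...]
best 0.001 [ 0.25  0.59 -0.28  2.33  2.43  0.37  2.14]
30 -15 -0.36 local 274.089 [-0.53  0.63  0.83  2.19 -1.1   0.23 -1.03]
      best 0.001 [ 0.39  0.58 -0.52  2.3   1.82  0.58  2.39]
25 60 0 local 17.366 [-0.4   0.43  0.62  2.25 -1.1   0.23 -0.63]
      best 1.391 [ 0.31  0.4  -0.34  2.26  1.22  0.23 -2.94]
25 60 -0.36 local 0.001 [-0.61  0.47  0.88  2.26 -0.85  0.23 -1.22]
      best 0.001 [ 0.63  0.46 -0.84  2.22  1.27  0.64  2.94]
25 -15 0 local 182.615 [-0.26  0.58  0.48  2.15 -1.1   0.23 -0.65]
      best 0.001 [ 0.55  0.65 -0.71  2.24  1.77  0.49  2.85]
25 -15 -0.36 local 56.934 [-0.44  0.61  0.74  2.19 -1.1   0.23 -0.99]
      best 0.001 [ 0.52  0.6  -0.67  2.22  1.56  0.59  2.71]
```

```bash
cat >> h.py <<'E'
lo=np.array([-3.06,-.37,-1.25,.18,-1.1,.23,-2.94]);hi=np.array([3.06,2.12,1.32,2.47,4.24,1.98,2.94])
L=np.load("L.npy")
def tgoal(arm,lift,dz,dx,tilt,psi):
    "TCP pose: tilt deg from vertical, roll psi deg about tool z; dz pull back along tool z, dx along tool-x(psi=0)"
    c=model(p,arm,lift)[-1]; a=p[2]+arm; t=np.radians(tilt); o=np.array([np.cos(a),np.sin(a),0]); u=np.array([0,0,1.])
    z=o*np.sin(t)-u*np.cos(t); x=o*np.cos(t)+u*np.sin(t)
    return c-dz*z+dx*x, Ro.from_matrix(np.c_[x,np.cross(z,x),z])*Ro.from_rotvec([0,0,psi],degrees=True)
def ik(g,G,q0,w=.05,ref=None,m=.04):
    def f(q):
        P,R=fk2(q,L); return np.hstack([(P-g)/2,(R.inv()*G).as_rotvec()*200, w*((q-ref) if ref is not None else ((q-lo)/(hi-lo)-.5))])
    return least_squares(f,np.clip(q0,lo+m+.001,hi-m-.001),bounds=(lo+m,hi-m),max_nfev=120)
E
python3 - <<'E'
from h import *
rng=np.random.default_rng(1)
SEQ=[(0,0,60,0),(0,0,-20,0),(0,20,-20,8),(-.36,20,-20,8),(-.36,0,60,0)]
out=[]
for tilt in(38,34):
  for psi in(0,-45,-90,45,90,180):
    best=None
    for k in range(10):
        w=ik(*tgoal(*SEQ[0],tilt,psi),rng.uniform(lo,hi),.3)
        if w.cost>.5: continue
        Q=[w.x]
        for s_ in SEQ[1:]:
            v=ik(*tgoal(*s_,tilt,psi),Q[-1],.1,ref=Q[-1])
            Q.append(v.x)
            if v.cost>1: break
        else:
            Q=np.array(Q); mg=np.min([(Q-lo).min(0),(hi-Q).min(0)],0).min()
            if best is None or mg>best[0]: best=(mg,Q)
    if best: print(tilt,psi,round(best[0],3)); print(best[1].round(2),flush=True)
    else: print(tilt,psi,"none",flush=True)
E
```

```text
38 0 none
38 -45 none
38 -90 none
38 45 none
38 90 none
38 180 none
34 0 0.04
[[ 0.82  0.69 -1.21  2.43  1.88  0.86  2.68]
 [ 0.74  0.89 -1.11  2.37  2.05  0.97  2.64]
 [ 0.77  0.83 -1.13  2.34  1.98  0.91  2.7 ]
 [ 0.7   0.81 -1.09  2.33  1.83  1.07  2.44]
 [ 0.7   0.68 -1.17  2.4   1.7   1.05  2.42]]
34 -45 none
34 -90 0.04
[[ 0.82  0.69 -1.21  2.43  1.88  0.86 -2.03]
 [ 0.74  0.89 -1.11  2.37  2.05  0.97 -2.07]
 [ 0.77  0.83 -1.13  2.34  1.98  0.91 -2.01]
 [ 0.7   0.81 -1.09  2.33  1.83  1.07 -2.27]
 [ 0.7   0.68 -1.17  2.4   1.7   1.05 -2.3 ]]
34 45 0.04
[[ 0.82  0.69 -1.21  2.43  1.88  0.86  1.89]
 [ 0.74  0.89 -1.11  2.37  2.05  0.97  1.85]
 [ 0.77  0.83 -1.13  2.34  1.98  0.91  1.92]
 [ 0.7   0.81 -1.09  2.33  1.83  1.07  1.66]
 [ 0.7   0.68 -1.17  2.4   1.7   1.05  1.63]]
34 90 0.04
[[ 0.82  0.69 -1.21  2.43  1.88  0.86  1.11]
 [ 0.74  0.89 -1.11  2.37  2.05  0.97  1.07]
 [ 0.77  0.83 -1.13  2.34  1.98  0.91  1.13]
 [ 0.7   0.81 -1.09  2.33  1.83  1.07  0.87]
 [ 0.7   0.68 -1.17  2.4   1.7   1.05  0.84]]
34 180 0.04
[[ 0.82  0.69 -1.21  2.43  1.88  0.86 -0.46]
 [ 0.74  0.89 -1.11  2.37  2.05  0.97 -0.5 ]
 [ 0.77  0.83 -1.13  2.34  1.98  0.91 -0.44]
 [ 0.7   0.81 -1.09  2.33  1.83  1.07 -0.7 ]
 [ 0.7   0.68 -1.17  2.4   1.7   1.05 -0.73]]
```

```bash
cat >> h.py <<'E'
def jpath(qs,ns):
    "joint waypoints -> tool-frame rows"
    q=read_state()["qpos"]; k=0
    for qg,n in zip(qs,ns):
        for i in range(1,n+1):
            a=q+(qg-q)*(i-1)/n; b=q+(qg-q)*i/n; P,R=fk2(a,L); P2,R2=fk2(b,L)
            d=R.inv().apply(P2-P)/10; w=(R.inv()*R2).as_rotvec(degrees=True); k+=1
            print(k,"-1 "+" ".join(f"{v:.1f}" for v in [*d,*w])+";  ->",P2.round(),R2.as_matrix()[:,2].round(2),np.linalg.norm(w).round(1))
        q=np.array(qg)
E
python3 - <<'E'
from h import *
s=read_state(); P,R=fk2(s["qpos"],L); print((P-s["eef_pos"]).round(1))
rng=np.random.default_rng(2)
SEQ=[(0,0,35,0),(0,0,-25,0),(0,20,-25,8),(-.36,20,-25,8),(-.36,0,35,0)]
for tilt in(36,38,40):
    best=None
    for k in range(12):
        w=ik(*tgoal(*SEQ[1],tilt,180),rng.uniform(lo,hi),.3)
        if w.cost>.5: continue
        Q=[ik(*tgoal(*s_,tilt,180),w.x,.1,ref=w.x).x for s_ in SEQ]; e=max(np.linalg.norm(fk2(q,L)[0]-tgoal(*s_,tilt,180)[0]) for q,s_ in zip(Q,SEQ))
        Q=np.array(Q); mg=np.min([(Q-lo).min(0),(hi-Q).min(0)],0).min()
        if best is None or e<best[0]: best=(e,mg,Q)
    print(tilt,best)
w=ik(*tgoal(0,0,80,30,25,180),[.8,.69,-1.1,2.35,1.8,.8,-.46],.3); print(w.cost,w.x)
jpath([np.array([.9,.45,-.4,2.0,-.3,.75,-.1]),np.array([.85,.5,-.8,2.1,1.2,.8,-.3]),w.x],[10,14,10])
E
```

```text
[-0. -0. -0.]
36 (np.float64(5.000732948850753), np.float64(0.04000000000000048), array([[ 0.7915638 ,  0.78675585, -1.21      ,  2.43      ,  1.96500584,
         0.96023438, -0.50549886],
       [ 0.47454643,  0.71871297, -0.63973687,  2.40865232,  2.3771627 ,
         0.72820714, -0.91048447],
       [ 0.47259545,  0.64703409, -0.62121462,  2.37895278,  2.32145215,
         0.63636962, -0.86061833],
       [ 0.39755778,  0.64299992, -0.58944666,  2.36233322,  2.02549157,
         0.76202203, -0.96830364],
       [ 0.46578565,  0.60818257, -0.78790053,  2.43      ,  1.90199731,
         0.8634151 , -0.93316759]]))
38 (np.float64(12.555719967634431), np.float64(0.04000000000000026), array([[ 0.78430496,  0.79558293, -1.21      ,  2.43      ,  1.98525981,
         0.98157368, -0.52020001],
       [ 0.69525894,  0.9060924 , -1.0444466 ,  2.43      ,  2.20744743,
         1.03505667, -0.6564596 ],
       [ 0.71745177,  0.83615036, -1.06038195,  2.40070205,  2.14356581,
         0.95899828, -0.60514713],
       [ 0.64256331,  0.8297138 , -1.03928766,  2.38002829,  1.94518769,
         1
[... 2353 characters left out ...]
[ 508. -268.  194.] [ 0.25 -0.36 -0.9 ] 5.0
27 -1 1.0 2.0 -0.4 -2.2 0.3 -4.5;  -> [ 518. -247.  193.] [ 0.27 -0.33 -0.9 ] 5.0
28 -1 0.9 2.1 -0.4 -2.2 0.2 -4.5;  -> [ 527. -226.  193.] [ 0.3  -0.3  -0.91] 5.0
29 -1 0.8 2.1 -0.4 -2.2 0.2 -4.5;  -> [ 535. -204.  193.] [ 0.32 -0.27 -0.91] 5.0
30 -1 0.7 2.2 -0.4 -2.2 0.1 -4.5;  -> [ 543. -182.  193.] [ 0.34 -0.23 -0.91] 5.0
31 -1 0.6 2.2 -0.3 -2.2 -0.0 -4.5;  -> [ 549. -159.  193.] [ 0.36 -0.2  -0.91] 5.0
32 -1 0.5 2.3 -0.3 -2.2 -0.1 -4.5;  -> [ 554. -136.  193.] [ 0.38 -0.17 -0.91] 5.0
33 -1 0.4 2.3 -0.3 -2.2 -0.2 -4.4;  -> [ 559. -113.  194.] [ 0.4  -0.13 -0.91] 5.0
34 -1 0.3 2.3 -0.3 -2.2 -0.3 -4.4;  -> [563. -90. 195.] [ 0.41 -0.1  -0.91] 5.0
```

Call:
{"name": "move_arm", "arguments": {
  "targets": "-1 0.8 -1.2 1.0 3.2 -0.9 -4.3; -1 0.6 -1.0 1.0 3.2 -1.0 -4.2; -1 0.4 -0.8 0.9 3.1 -1.1 -4.1; -1 0.2 -0.6 0.9 3.1 -1.2 -4.0; -1 0 -0.4 0.8 3.0 -1.3 -4.0"
}}

```text
clock: 2.27
eef_pos: [460.5, -174.4, 233.7]
tool_rot: [-3.111, -0.473, 0.323]
force: [0.1, 0.4, 0.7]
width: 0.1
gripper_force: 0.0
```

Call:
{"name": "move_arm", "arguments": {
  "targets": "-1 -0.2 -0.3 0.7 2.9 -1.5 -3.9; -1 -0.5 -0.1 0.7 2.8 -1.6 -3.8; -1 -0.7 0 0.6 2.7 -1.7 -3.6; -1 -0.9 0.1 0.5 2.6 -1.8 -3.5; -1 -1.1 0.2 0.4 2.5 -1.9 -3.4"
}}

```text
clock: 2.68
eef_pos: [443.2, -182.5, 193.3]
tool_rot: [-3.019, -0.347, 0.681]
force: [0.1, -0.5, -0.1]
width: -0.0
gripper_force: 0.0
```

```bash
python3 - <<'E'
from h import *
s=read_state(); P,R=fk2(s["qpos"],L); print((P-s["eef_pos"]).round(1),s["qpos"].round(2),s["eef_pos"].round(),s["clock"])
w=[.68,.459,-.849,2.174,1.192,.489,.257]
jpath([np.array([.85,.5,-.8,2.1,1.2,.8,-.3]),np.array(w)],[14,10])
E
```

```text
[-0.7  0.9  0.1] [ 0.76  0.43 -0.18  2.01 -0.42  0.78  0.03] [ 443. -183.  193.] 2.6833
1 -1 -1.8 -1.3 0.6 1.5 -3.9 -5.1;  -> [ 423. -181.  183.] [ 0.12  0.28 -0.95] 6.6
2 -1 -1.6 -1.0 0.5 1.2 -3.9 -5.2;  -> [ 405. -184.  175.] [ 0.06  0.25 -0.97] 6.6
3 -1 -1.5 -0.7 0.4 0.9 -3.8 -5.3;  -> [ 390. -190.  168.] [ 0.01  0.2  -0.98] 6.6
4 -1 -1.5 -0.4 0.3 0.5 -3.8 -5.3;  -> [ 378. -199.  162.] [-0.03  0.15 -0.99] 6.5
5 -1 -1.4 -0.1 0.2 0.2 -3.7 -5.4;  -> [ 371. -210.  158.] [-0.06  0.1  -0.99] 6.5
6 -1 -1.4 0.2 0.1 -0.1 -3.7 -5.4;  -> [ 367. -224.  156.] [-0.08  0.03 -1.  ] 6.5
7 -1 -1.3 0.5 0.0 -0.5 -3.7 -5.4;  -> [ 368. -238.  155.] [-0.09 -0.03 -1.  ] 6.5
8 -1 -1.3 0.8 -0.1 -0.8 -3.7 -5.3;  -> [ 373. -252.  156.] [-0.08 -0.1  -0.99] 6.5
9 -1 -1.3 1.1 -0.2 -1.2 -3.7 -5.3;  -> [ 382. -266.  158.] [-0.07 -0.16 -0.98] 6.6
10 -1 -1.4 1.3 -0.3 -1.5 -3.7 -5.2;  -> [ 396. -279.  162.] [-0.04 -0.22 -0.97] 6.6
11 -1 -1.4 1.6 -0.4 -1.9 -3.7 -5.1;  -> [ 413. -291.  168.] [ 0.01 -0.28 -0.96] 6.6
12 -1 -1.5 1.9 -0.5 -2.2 -3.7 -5.0;  -> [ 435. -300.  176.] [ 0.06 -0.33 -0.94] 6.6
13 -1 -1.5 2.2 -0.6 
[... 268 characters left out ...]
[ 508. -268.  194.] [ 0.25 -0.36 -0.9 ] 5.0
17 -1 1.0 2.0 -0.4 -2.2 0.3 -4.5;  -> [ 518. -247.  193.] [ 0.27 -0.33 -0.9 ] 5.0
18 -1 0.9 2.1 -0.4 -2.2 0.2 -4.5;  -> [ 527. -225.  193.] [ 0.3  -0.3  -0.91] 5.0
19 -1 0.8 2.1 -0.4 -2.2 0.2 -4.5;  -> [ 535. -204.  193.] [ 0.32 -0.27 -0.91] 5.0
20 -1 0.7 2.2 -0.4 -2.2 0.1 -4.5;  -> [ 542. -182.  193.] [ 0.34 -0.23 -0.91] 5.0
21 -1 0.6 2.2 -0.3 -2.2 -0.0 -4.5;  -> [ 549. -159.  193.] [ 0.36 -0.2  -0.91] 5.0
22 -1 0.5 2.3 -0.3 -2.2 -0.1 -4.5;  -> [ 554. -136.  193.] [ 0.38 -0.17 -0.91] 5.0
23 -1 0.4 2.3 -0.3 -2.2 -0.2 -4.4;  -> [ 559. -113.  194.] [ 0.4  -0.13 -0.91] 5.0
24 -1 0.3 2.3 -0.3 -2.2 -0.3 -4.4;  -> [562. -90. 195.] [ 0.41 -0.1  -0.91] 5.0
```

Tracking is good and the model holds. Continuing.

Call:
{"name": "move_arm", "arguments": {
  "targets": "-1 -1.8 -1.3 0.6 1.5 -3.9 -5.1; -1 -1.6 -1.0 0.5 1.2 -3.9 -5.2; -1 -1.5 -0.7 0.4 0.9 -3.8 -5.3; -1 -1.5 -0.4 0.3 0.5 -3.8 -5.3; -1 -1.4 -0.1 0.2 0.2 -3.7 -5.4"
}}

```text
clock: 3.1
eef_pos: [371.4, -211.3, 159.6]
tool_rot: [-3.048, -0.063, 1.187]
force: [-0.1, 0.0, -0.4]
width: -0.3
gripper_force: 0.0
```

Call:
{"name": "move_arm", "arguments": {
  "targets": "-1 -1.4 0.2 0.1 -0.1 -3.7 -5.4; -1 -1.3 0.5 0 -0.5 -3.7 -5.4; -1 -1.3 0.8 -0.1 -0.8 -3.7 -5.3; -1 -1.3 1.1 -0.2 -1.2 -3.7 -5.3; -1 -1.4 1.3 -0.3 -1.5 -3.7 -5.2"
}}

```text
clock: 3.52
eef_pos: [398.9, -280.1, 165.3]
tool_rot: [-3.084, 0.223, 1.677]
force: [-0.4, -0.3, 0.6]
width: 0.2
gripper_force: 0.0
```

Call:
{"name": "move_arm", "arguments": {
  "targets": "-1 -1.4 1.6 -0.4 -1.9 -3.7 -5.1; -1 -1.5 1.9 -0.5 -2.2 -3.7 -5.0; -1 -1.5 2.2 -0.6 -2.5 -3.8 -4.9; -1 -1.6 2.4 -0.6 -2.8 -3.8 -4.7; -1 0 0 0 0 0 0"
}}

```text
clock: 3.93
eef_pos: [492.8, -306.2, 201.6]
tool_rot: [-3.126, 0.472, 2.055]
force: [0.1, 0.1, -0.3]
width: 0.5
gripper_force: 0.0
```

```bash
python3 - <<'E'
from h import *
s=read_state(); P,R=fk2(s["qpos"],L); print((P-s["eef_pos"]).round(1),s["qpos"].round(2),s["eef_pos"].round(),s["clock"])
for t,dz,dx in((25,80,30),(30,60,0),(33,50,0),(36,35,0)):
    w=ik(*tgoal(0,0,dz,dx,t,180),s["qpos"],.1,ref=s["qpos"]); print(t,w.cost.round(2),w.x.round(2))
    u=ik(*tgoal(0,0,-25,0,36,180),w.x,.1,ref=w.x); print("   in",u.cost.round(2),u.x.round(2))
E
```

```text
[-0.  -1.2 -0.6] [0.22 0.39 0.08 2.11 0.82 0.44 0.05] [ 493. -306.  202.] 3.9333
25 0.0 [ 0.32  0.36 -0.34  2.19  0.86  0.27  0.57]
   in 0.02 [ 0.67  0.85 -0.97  2.4   2.18  0.92 -0.65]
30 0.01 [ 0.47  0.44 -0.59  2.36  1.9   0.38 -0.49]
   in 0.0 [ 0.54  0.75 -0.74  2.41  2.31  0.78 -0.83]
33 0.01 [ 0.57  0.52 -0.75  2.41  2.07  0.55 -0.66]
   in 0.0 [ 0.56  0.76 -0.78  2.41  2.29  0.8  -0.8 ]
36 5.9 [ 0.79  0.79 -1.21  2.43  1.97  0.96 -0.51]
   in 0.0 [ 0.75  0.94 -1.14  2.4   2.11  1.05 -0.54]
```

```bash
python3 - <<'E'
from h import *
s=read_state()
w=ik(*tgoal(0,0,60,0,30,180),s["qpos"],.1,ref=s["qpos"])
jpath([w.x],[12])
E
```

```text
1 -1 1.0 0.8 0.2 -0.8 -0.3 -3.7;  -> [ 496. -296.  195.] [ 0.21 -0.41 -0.89] 3.8
2 -1 1.0 1.0 0.1 -1.1 -0.3 -3.7;  -> [ 500. -284.  189.] [ 0.23 -0.4  -0.89] 3.9
3 -1 1.0 1.2 0.0 -1.3 -0.3 -3.7;  -> [ 505. -271.  184.] [ 0.25 -0.39 -0.88] 4.0
4 -1 0.9 1.3 -0.0 -1.5 -0.4 -3.7;  -> [ 510. -256.  179.] [ 0.28 -0.38 -0.88] 4.0
5 -1 0.9 1.5 -0.1 -1.8 -0.4 -3.7;  -> [ 515. -239.  175.] [ 0.3  -0.36 -0.88] 4.1
6 -1 0.9 1.7 -0.1 -2.0 -0.4 -3.6;  -> [ 520. -222.  171.] [ 0.33 -0.34 -0.88] 4.1
7 -1 0.8 1.8 -0.2 -2.2 -0.4 -3.6;  -> [ 525. -202.  168.] [ 0.36 -0.31 -0.88] 4.2
8 -1 0.8 2.0 -0.3 -2.4 -0.4 -3.5;  -> [ 530. -182.  165.] [ 0.39 -0.28 -0.88] 4.3
9 -1 0.7 2.1 -0.3 -2.5 -0.5 -3.5;  -> [ 534. -159.  163.] [ 0.41 -0.25 -0.88] 4.3
10 -1 0.7 2.3 -0.3 -2.7 -0.5 -3.5;  -> [ 537. -136.  162.] [ 0.44 -0.21 -0.87] 4.4
11 -1 0.6 2.4 -0.4 -2.8 -0.5 -3.4;  -> [ 539. -111.  162.] [ 0.47 -0.16 -0.87] 4.5
12 -1 0.6 2.5 -0.4 -3.0 -0.5 -3.4;  -> [540. -85. 162.] [ 0.49 -0.11 -0.87] 4.5
```

Call:
{"name": "move_arm", "arguments": {
  "targets": "-1 1.0 0.8 0.2 -0.8 -0.3 -3.7; -1 1.0 1.0 0.1 -1.1 -0.3 -3.7; -1 1.0 1.2 0 -1.3 -0.3 -3.7; -1 0.9 1.3 0 -1.5 -0.4 -3.7; -1 0.9 1.5 -0.1 -1.8 -0.4 -3.7"
}}

```text
clock: 4.35
eef_pos: [511.3, -240.3, 173.5]
tool_rot: [-3.068, 0.48, 2.413]
force: [-0.1, -0.8, 1.8]
width: -0.0
gripper_force: 0.0
```

Call:
{"name": "move_arm", "arguments": {
  "targets": "-1 0.9 1.7 -0.1 -2.0 -0.4 -3.6; -1 0.8 1.8 -0.2 -2.2 -0.4 -3.6; -1 0.8 2.0 -0.3 -2.4 -0.4 -3.5; -1 0 0 0 0 0 0"
}}

```text
clock: 4.68
eef_pos: [526.6, -179.7, 163.6]
tool_rot: [-3.087, 0.487, 2.628]
force: [-0.4, -0.7, -0.9]
width: -0.2
gripper_force: 0.0
```

```bash
python3 - <<'E'
from h import *
s=read_state(); P,R=fk2(s["qpos"],L); print((P-s["eef_pos"]).round(1),s["qpos"].round(2),s["eef_pos"].round(),s["clock"],R.as_matrix()[:,2].round(2))
w=ik(*tgoal(0,0,60,0,30,180),s["qpos"],.1,ref=s["qpos"]); print(w.cost,w.x.round(2))
jpath([w.x],[5])
E
```

```text
[-0.2 -1.1 -0.4] [ 0.14  0.4  -0.03  2.29  1.53  0.24 -0.31] [ 527. -180.  164.] 4.6833 [ 0.38 -0.28 -0.88]
0.0025908107106523883 [ 0.34  0.41 -0.41  2.37  2.01  0.3  -0.61]
1 -1 0.8 1.6 -0.1 -1.8 -0.1 -2.9;  -> [ 528. -164.  160.] [ 0.4  -0.25 -0.88] 3.4
2 -1 0.6 1.7 -0.2 -2.0 -0.3 -2.9;  -> [ 530. -146.  158.] [ 0.42 -0.22 -0.88] 3.5
3 -1 0.4 1.9 -0.3 -2.2 -0.5 -2.8;  -> [ 533. -127.  158.] [ 0.44 -0.19 -0.88] 3.6
4 -1 0.3 2.0 -0.4 -2.4 -0.7 -2.8;  -> [ 537. -106.  159.] [ 0.46 -0.15 -0.87] 3.7
5 -1 0.1 2.1 -0.4 -2.5 -0.9 -2.7;  -> [540. -85. 162.] [ 0.49 -0.11 -0.87] 3.8
```

Call:
{"name": "move_arm", "arguments": {
  "targets": "-1 0.8 1.6 -0.1 -1.8 -0.1 -2.9; -1 0.6 1.7 -0.2 -2.0 -0.3 -2.9; -1 0.4 1.9 -0.3 -2.2 -0.5 -2.8; -1 0.3 2.0 -0.4 -2.4 -0.7 -2.8; -1 0.1 2.1 -0.4 -2.5 -0.9 -2.7"
}}

```text
clock: 5.1
eef_pos: [541.3, -86.9, 163.5]
tool_rot: [-3.141, 0.526, 2.904]
force: [0.4, 0.1, 0.2]
width: 0.2
gripper_force: 0.0
```

Call:
{"name": "move_arm", "arguments": {
  "targets": "-1 0 0 0 0 0 0; -1 0 0 0 0 0 0"
}}

```text
clock: 5.27
eef_pos: [540.9, -87.5, 163.3]
tool_rot: [-3.141, 0.525, 2.902]
force: [-0.9, 0.0, 0.0]
width: 0.2
gripper_force: 0.0
```

```bash
python3 - <<'E'
from h import *
s=read_state(); P,R=fk2(s["qpos"],L); print((P-s["eef_pos"]).round(1),s["qpos"].round(2),s["eef_pos"].round(),s["clock"],R.as_matrix()[:,2].round(2),R.as_matrix()[:,0].round(2))
for t,dz,dx in((30,60,0),(34,40,0),(34,0,-4),(36,-25,-4)):
    g,G=tgoal(0,0,dz,dx,t,180); w=ik(g,G,s["qpos"],.1,ref=s["qpos"]); print(g.round(),w.cost,w.x.round(2))
snap("side","pics/side1.png");snap("top","pics/top1.png")
b=cv2.imread("pics/side1.png")[220:360,250:430];a=cv2.imread("pics/top1.png")[160:300,280:430]
f=lambda i:cv2.resize(i,(400,int(400*i.shape[0]/i.shape[1])),interpolation=cv2.INTER_CUBIC)
a,b=f(a),f(b); cv2.imwrite("pics/c1.png",np.hstack([a[:311],b[:311]]))
E
```

```text
[-1.2 -0.8  0.1] [ 0.29  0.4  -0.33  2.37  2.05  0.27 -0.66] [541. -88. 163.] 5.2667 [ 0.49 -0.12 -0.87] [-0.84  0.21 -0.5 ]
[540. -85. 162.] 8.244734692058425e-07 [ 0.29  0.41 -0.34  2.37  2.06  0.28 -0.66]
[547. -87. 143.] 0.0015712836507933896 [ 0.51  0.54 -0.68  2.43  2.18  0.57 -0.78]
[566. -91. 108.] 0.0019024811532855272 [ 0.41  0.62 -0.54  2.41  2.36  0.59 -0.93]
[580. -94.  87.] 0.003062364163295839 [ 0.42  0.7  -0.56  2.42  2.44  0.71 -0.99]
```

View pics/c1.png

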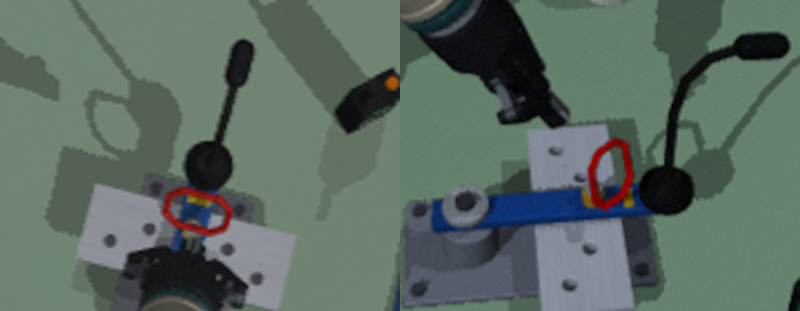

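The top crop shows the closed fingertip at about (190,240), behind the ring at (197,210) and on its centreline. The side crop shows the tip at (565,120), up and back from the ring at (610,172). Nothing has been touched yet. Inserting next.

```bash
python3 - <<'E'
from h import *
A=tgoal(0,0,25,0,32,180);B=tgoal(0,0,-25,0,35,180)
plan([(*A,5),(*B,8)])
E
```

```text
0.06 0.04 0.71 -0.05 -0.38 -0.08 | 0.07 0.04 0.71 -0.05 -0.38 -0.08 | 0.07 0.04 0.71 -0.05 -0.38 -0.08 | 0.08 0.04 0.71 -0.05 -0.38 -0.08 | 0.08 0.04 0.70 -0.05 -0.38 -0.08
-0.02 -0.00 0.62 0.00 -0.37 -0.00 | -0.01 -0.00 0.62 0.00 -0.37 -0.00 | -0.01 -0.00 0.62 0.00 -0.37 -0.00 | -0.00 -0.00 0.62 0.00 -0.37 -0.00 | 0.00 -0.00 0.62 0.00 -0.37 -0.00 | 0.00 -0.00 0.62 0.00 -0.37 -0.00 | 0.01 -0.00 0.62 0.00 -0.37 -0.00 | 0.01 -0.00 0.62 0.00 -0.37 -0.00
```

Call:
{"name": "move_arm", "arguments": {
  "targets": "-1 0.07 0.04 0.7 0 -0.4 -0.1; -1 0.07 0.04 0.7 0 -0.4 -0.1; -1 0.07 0.04 0.7 0 -0.4 -0.1; -1 0.08 0.04 0.7 0 -0.4 -0.1; -1 0.08 0.04 0.7 0 -0.4 -0.1"
}}

```text
clock: 5.78
eef_pos: [556.1, -88.0, 131.0]
tool_rot: [-3.135, 0.56, 2.916]
force: [-0.3, -0.1, 0.7]
width: 0.2
gripper_force: 0.0
```

Call:
{"name": "move_arm", "arguments": {
  "targets": "-1 0 0 0.6 0 -0.4 0; -1 0 0 0.6 0 -0.4 0; -1 0 0 0.6 0 -0.4 0; -1 0 0 0.6 0 -0.4 0; -1 0 0 0 0 0 0"
}}

```text
clock: 6.2
eef_pos: [568.1, -90.9, 109.7]
tool_rot: [-3.135, 0.586, 2.916]
force: [0.4, -0.1, -0.3]
width: -0.3
gripper_force: 0.0
```

```bash
python3 - <<'E'
from h import *
s=read_state();print(s["qpos"].round(2),s["force"].round(1))
g,G=tgoal(0,0,0,0,34,180); R=Ro.from_euler("xyz",s["tool_rot"]); print("err tool mm",R.inv().apply(g-s["eef_pos"]).round(1),(R.inv()*G).as_rotvec(degrees=True).round(1))
snap("side","pics/side2.png");snap("top","pics/top2.png")
b=cv2.imread("pics/side2.png")[240:350,270:410];a=cv2.imread("pics/top2.png")[190:300,290:430]
f=lambda i:cv2.resize(i,(400,int(400*i.shape[0]/i.shape[1])),interpolation=cv2.INTER_CUBIC)
cv2.imwrite("pics/c2.png",np.hstack([f(a),f(b)]))
plan([(*tgoal(0,0,-25,0,35,180),4)])
E
```

```text
[ 0.41  0.61 -0.53  2.4   2.33  0.57 -0.9 ] [ 0.4 -0.1 -0.3]
err tool mm [-1.1 -0.7  0.4] [-0.2 -0.4  0.3]
-0.03 -0.04 0.66 -0.03 -0.35 0.08 | -0.03 -0.04 0.66 -0.03 -0.35 0.08 | -0.02 -0.04 0.66 -0.03 -0.35 0.08 | -0.02 -0.04 0.66 -0.03 -0.35 0.08
```

View pics/c2.png

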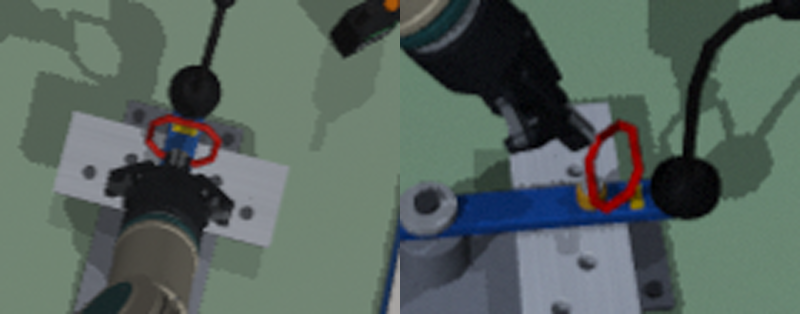

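```bash
python3 - <<'E'
from h import *
s=read_state()
for n,P in((1,[540.9,-87.5,163.3]),(2,s["eef_pos"])):
    for c in("side","top"): print(n,c,proj(f"pics/{c}{n}.png",P).round(1))
b=cv2.imread("pics/side2.png")[265:325,300:380];a=cv2.imread("pics/top2.png")[225:285,315:395]
f=lambda i:cv2.resize(i,(400,300),interpolation=cv2.INTER_CUBIC)
cv2.imwrite("pics/c3.png",cv2.convertScaleAbs(np.hstack([f(a),f(b)]),alpha=1.8,beta=15))
E
```

```text
1 side [331.5 284.3]
1 top [352.4 246.4]
2 side [343.8 297.6]
2 top [352.6 239.1]
```

View pics/c3.png

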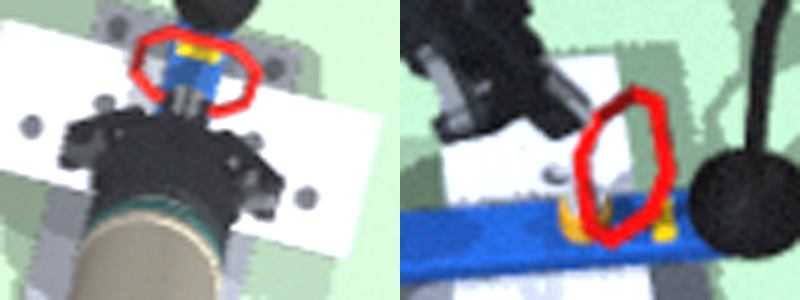

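```bash
python3 - <<'E'
from h import *
o=[]
for c,(x,y) in(("top",(315,220)),("side",(300,260))):
    A=cv2.imread(f"pics/{c}2.png");B=cv2.imread(f"pics/{c}0.png")
    a=A[y:y+60,x:x+80]; d=cv2.absdiff(A,B)[y:y+60,x:x+80]
    f=lambda i:cv2.resize(i,(400,300),interpolation=cv2.INTER_NEAREST)
    o.append(np.vstack([f(a),f(cv2.convertScaleAbs(d,alpha=2))]))
cv2.imwrite("pics/c4.png",np.hstack(o))
E
```

```text
(no output)
```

View pics/c4.png

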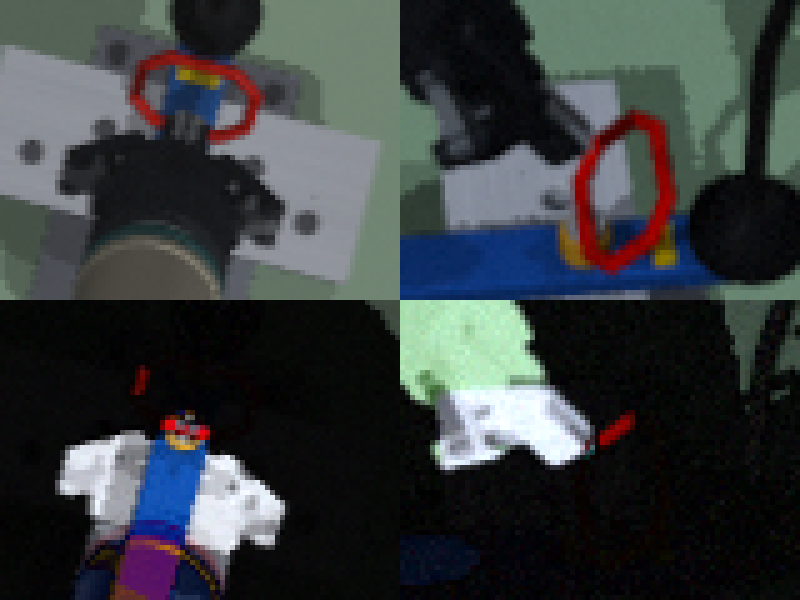

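```bash
python3 - <<'E'
from h import *
t=tri("pics/top2.png",(352.6,242.5),"pics/side2.png",(338,290)); s=read_state(); R=Ro.from_euler("xyz",s["tool_rot"])
print(t,R.inv().apply(t-s["eef_pos"]))
for k in(0,-10,-20,-25,-30): print(k,[proj(f"pics/{c}2.png",s["eef_pos"]+R.apply([0,0,k])).round(1).tolist() for c in("top","side")])
# occlusion edge check: pad corner positions
for x in(-11,11): print(x,[proj(f"pics/{c}2.png",s["eef_pos"]+R.apply([x,0,0])).round(1).tolist() for c in("top","side")])
E
```

```text
[554.87989276 -88.94064609 140.70226234] [ -5.60180746  -2.01394132 -32.30786174]
0 [[352.6, 239.1], [343.8, 297.6]]
-10 [[352.2, 240.6], [341.3, 295.4]]
-20 [[351.9, 242.1], [338.8, 293.2]]
-25 [[351.7, 242.8], [337.5, 292.1]]
-30 [[351.6, 243.6], [336.3, 290.9]]
-11 [[353.4, 235.8], [347.9, 295.5]]
11 [[351.7, 242.3], [339.6, 299.7]]
```

The visible tip in the side view (px ~(338,291)) is only just at the ring, about 25 mm short of the reported TCP. I'll push in the planned 25 mm and look again.

Call:
{"name": "move_arm", "arguments": {
  "targets": "-1 0 -0.05 0.6 0 -0.4 0; -1 0 -0.05 0.6 0 -0.4 0; -1 0 -0.05 0.6 0 -0.3 0; -1 0 0 0.7 0 -0.3 0; -1 0 0 0 0 0 0"
}}

```text
clock: 6.72
eef_pos: [581.9, -94.1, 89.5]
tool_rot: [-3.137, 0.611, 2.918]
force: [-0.5, -0.2, -0.5]
width: -0.2
gripper_force: 0.0
```

```bash
python3 - <<'E'
from h import *
s=read_state();print(s["qpos"].round(2),s["force"].round(1),s["clock"])
o=[]
for c,(x,y) in(("top",(315,220)),("side",(300,260))):
    snap(c,f"pics/{c}3.png"); A=cv2.imread(f"pics/{c}3.png");B=cv2.imread(f"pics/{c}0.png")
    a=A[y:y+60,x:x+80]; d=cv2.absdiff(A,B)[y:y+60,x:x+80]
    f=lambda i:cv2.resize(i,(400,300),interpolation=cv2.INTER_CUBIC)
    o.append(np.vstack([f(cv2.convertScaleAbs(a,alpha=1.4)),f(cv2.convertScaleAbs(d,alpha=2))]))
    print(proj(f"pics/{c}3.png",s["eef_pos"]))
cv2.imwrite("pics/c5.png",np.hstack(o))
E
```

```text
[ 0.42  0.69 -0.56  2.4   2.4   0.66 -0.95] [-0.5 -0.2 -0.5] 6.7167
[353.61267682 235.40690948]
[350.00983322 303.34565228]
```

View pics/c5.png

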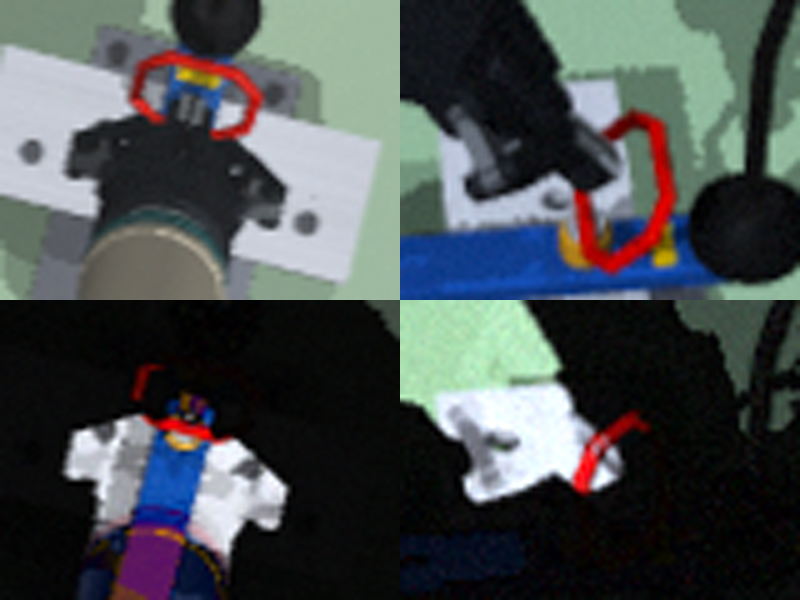

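The top view shows the tip at px ~(354,240), on the ring centre. The side view shows it at ~(342,297), crossing the ring plane. So the real tip is about 25 mm behind the reported TCP, with no contact so far. I'll go another 20 mm deeper, with a little more tilt if reachable.

```bash
python3 - <<'E'
from h import *
s=read_state(); q=s["qpos"]
for t in(36,39,42):
  q=s["qpos"]
  for a in((0,0,-45,0),(0,20,-45,8),(-.18,20,-45,8),(-.36,20,-45,8),(-.36,0,-45,0),(-.36,0,10,0)):
    w=ik(*tgoal(*a,t,180),q,.1,ref=q,m=.02); q=w.x; print(t,a,w.cost.round(2),w.x.round(2))
plan([(*tgoal(0,0,-45,0,38,180),4)])
E
```

```text
36 (0, 0, -45, 0) 0.0 [ 0.43  0.75 -0.56  2.39  2.45  0.72 -0.97]
36 (0, 20, -45, 8) 0.0 [ 0.42  0.68 -0.55  2.36  2.4   0.63 -0.93]
36 (-0.18, 20, -45, 8) 0.0 [ 0.38  0.67 -0.51  2.36  2.25  0.68 -0.99]
36 (-0.36, 20, -45, 8) 0.0 [ 0.34  0.67 -0.48  2.35  2.11  0.73 -1.04]
36 (-0.36, 0, -45, 0) 0.0 [ 0.34  0.73 -0.5   2.37  2.17  0.8  -1.11]
36 (-0.36, 0, 10, 0) 0.0 [ 0.31  0.6  -0.52  2.42  2.05  0.74 -1.07]
39 (0, 0, -45, 0) 0.0 [ 0.44  0.78 -0.59  2.43  2.51  0.84 -1.02]
39 (0, 20, -45, 8) 0.0 [ 0.44  0.71 -0.58  2.4   2.46  0.74 -0.99]
39 (-0.18, 20, -45, 8) 0.0 [ 0.39  0.7  -0.55  2.4   2.31  0.8  -1.05]
39 (-0.36, 20, -45, 8) 0.0 [ 0.35  0.7  -0.53  2.38  2.16  0.84 -1.11]
39 (-0.36, 0, -45, 0) 0.0 [ 0.34  0.77 -0.54  2.41  2.21  0.92 -1.17]
39 (-0.36, 0, 10, 0) 0.01 [ 0.67  0.93 -1.23  2.45  1.9   1.36 -0.86]
42 (0, 0, -45, 0) 0.14 [ 0.76  1.13 -1.23  2.45  2.25  1.33 -0.56]
42 (0, 20, -45, 8) 0.0 [ 0.77  1.04 -1.23  2.43  2.21  1.24 -0.55]
42 (-0.18, 20, -45, 8) 0.0 [ 0.73  1.04 -1.22  2.42  2.12  1.35 -0.69]
42 (-0.36, 20, -45, 8) 0.0 [ 0.69  1.03 -1.21  2.41  2.02  1.44 -0.82]
42 (-0.36, 0, -45, 0) 0.0 [ 0.66  1.09 -1.17  2.43  2.07  1.49 -0.87]
42 (-0.36, 0, 10, 0) 17.61 [ 0.63  0.96 -1.23  2.45  1.92  1.43 -0.89]
-0.09 -0.03 0.54 0.00 -0.75 0.09 | -0.08 -0.03 0.54 0.00 -0.75 0.09 | -0.07 -0.03 0.54 0.00 -0.75 0.09 | -0.07 -0.03 0.54 0.00 -0.75 0.09
```

Call:
{"name": "move_arm", "arguments": {
  "targets": "-1 -0.09 0 0.55 0 -0.7 0; -1 -0.08 0 0.55 0 -0.7 0; -1 -0.07 0 0.55 0 -0.7 0; -1 -0.07 -0.1 0.55 0 -0.7 0; -1 0 0 0 0 0 0"
}}

```text
clock: 7.23
eef_pos: [596.3, -98.3, 73.8]
tool_rot: [-3.137, 0.66, 2.919]
force: [0.3, -0.1, 0.8]
width: 0.1
gripper_force: 0.0
```

Call:
{"name": "move_arm", "arguments": {
  "targets": "-1 -0.2 0 0 0 0 0; -1 -0.2 0 0 0 0 0; -1 -0.1 0 0 0 0 0; -1 0 0 0 0 0 0"
}}

```text
clock: 7.57
eef_pos: [601.1, -99.0, 78.6]
tool_rot: [-3.137, 0.662, 2.919]
force: [1.1, 0.1, 0.2]
width: -0.3
gripper_force: 0.0
```

Call:
{"name": "move_arm", "arguments": {
  "targets": "-1 -0.2 0 0 0 0 0; -1 -0.1 0 0 0 0 0; -1 0 0 0 0 0 0"
}}

```text
clock: 7.82
eef_pos: [602.6, -99.4, 79.6]
tool_rot: [-3.137, 0.661, 2.919]
force: [-1.3, -0.3, -0.6]
width: -0.2
gripper_force: 0.3
```

Call:
{"name": "move_arm", "arguments": {
  "targets": "-1 -0.2 0 0 0 0 0; -1 -0.2 0 0 0 0 0; -1 0 0 0 0 0 0"
}}

```text
clock: 8.07
eef_pos: [602.6, -99.4, 79.8]
tool_rot: [-3.138, 0.653, 2.919]
force: [-4.3, 2.1, -5.0]
width: -0.3
gripper_force: 3.5
```

Call:
{"name": "move_arm", "arguments": {
  "targets": "-1 -0.12 0 -0.16 0 0 0; -1 -0.12 0 -0.16 0 0 0; -1 0 0 0 0 0 0"
}}

```text
clock: 8.32
eef_pos: [602.7, -99.4, 84.1]
tool_rot: [-3.138, 0.654, 2.919]
force: [-6.0, 2.4, -5.9]
width: 0.0
gripper_force: 4.0
```

Call:
{"name": "move_arm", "arguments": {
  "targets": "-1 -0.12 0 -0.16 0 0 0; -1 -0.12 0 -0.16 0 0 0; -1 -0.12 0 -0.16 0 0 0; -1 -0.12 0 -0.16 0 0 0; -1 0 0 0 0 0 0"
}}

```text
clock: 8.73
eef_pos: [602.6, -99.4, 92.1]
tool_rot: [-3.138, 0.654, 2.919]
force: [-5.4, 2.3, -6.4]
width: 0.3
gripper_force: 4.0
```

Call:
{"name": "move_arm", "arguments": {
  "targets": "-1 -0.12 0 -0.16 0 0 0; -1 -0.12 0 -0.16 0 0 0; -1 -0.12 0 -0.16 0 0 0; -1 -0.12 0 -0.16 0 0 0; -1 0 0 0 0 0 0"
}}

```text
clock: 9.15
eef_pos: [602.7, -99.4, 100.3]
tool_rot: [-3.138, 0.655, 2.919]
force: [-6.0, 1.7, -7.7]
width: -0.2
gripper_force: 4.5
```

```bash
python3 - <<'E'
from h import *
s=read_state();print(s["qpos"].round(2),s["force"].round(1),s["clock"])
o=[]
for c,(x,y) in(("top",(315,220)),("side",(300,260))):
    snap(c,f"pics/{c}4.png"); A=cv2.imread(f"pics/{c}4.png");a=A[y-10:y+80,x-10:x+110]
    o.append(cv2.convertScaleAbs(cv2.resize(a,(400,300),interpolation=cv2.INTER_CUBIC),alpha=1.4))
for l in(0,20): print(l,[proj(f"pics/{c}4.png",model(p,0,l)[-1]).round(1).tolist() for c in("top","side")])
cv2.imwrite("pics/c6.png",np.hstack(o))
E
```

```text
[ 0.44  0.69 -0.57  2.38  2.43  0.68 -0.95] [-6.   1.7 -7.7] 9.15
0 [[353.1, 238.8], [344.4, 298.3]]
20 [[353.5, 238.0], [344.5, 292.5]]
```

View pics/c6.png

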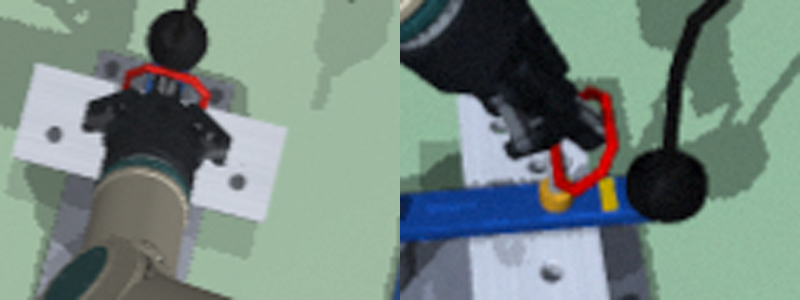

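Pin is up about 20 mm: the ring centre in the side view is at px ~(345,292), which matches the model for a 20 mm lift, with ~7.7 N down. Next, the sideways play and then the arc to the right.

Call:
{"name": "move_arm", "arguments": {
  "targets": "-1 0 -0.4 0 0 0 0; -1 0 -0.4 0 0 0 0; -1 0 -0.4 0 0 0 0; -1 0 0 0 0 0 0"
}}

```text
clock: 9.58
eef_pos: [599.2, -111.2, 99.6]
tool_rot: [-3.138, 0.653, 2.919]
force: [-5.7, 2.4, -8.0]
width: -0.6
gripper_force: 4.9
```

```bash
cat >> h.py <<'E'
def arc(da,n,dz=0):
    s=read_state(); P=s["eef_pos"]; R=Ro.from_euler("xyz",s["tool_rot"]); c=np.array([p[0],p[1],0]); w=[]
    for i in range(1,n+1):
        Q=Ro.from_rotvec([0,0,da*i/n]); w.append((c+Q.apply(P-c)+[0,0,dz*i/n],Q*R,1))
    plan(w)
    a=np.arctan2(*(P-c)[1::-1])-p[2]; print("tcp angle",a.round(3),s["force"].round(1),P.round(1),s["clock"])
E
python3 -c "
from h import *
arc(-.1,5)"
```

```text
0.02 -0.36 -0.02 0.70 0.00 0.91
0.02 -0.36 -0.02 0.70 0.00 0.91
0.02 -0.36 -0.02 0.70 0.00 0.91
0.02 -0.36 -0.02 0.70 0.00 0.91
0.02 -0.36 -0.02 0.70 0.00 0.91
tcp angle -0.066 [-5.7  2.4 -8. ] [ 599.2 -111.2   99.6] 9.5833
```

Call:
{"name": "move_arm", "arguments": {
  "targets": "-1 0.02 -0.36 -0.02 0.7 0 0.9; -1 0.02 -0.36 -0.02 0.7 0 0.9; -1 0.02 -0.36 -0.02 0.7 0 0.9; -1 0.02 -0.36 -0.02 0.7 0 0.9; -1 0.02 -0.36 -0.02 0.7 0 0.9"
}}

```text
clock: 10.0
eef_pos: [593.7, -126.7, 100.0]
tool_rot: [-3.139, 0.654, 2.82]
force: [-6.0, 3.9, -6.4]
width: 0.1
gripper_force: 4.9
```

Call:
{"name": "move_arm", "arguments": {
  "targets": "-1 0.02 -0.36 -0.02 0.7 0 0.9; -1 0.02 -0.36 -0.02 0.7 0 0.9; -1 0.02 -0.36 -0.02 0.7 0 0.9; -1 0.02 -0.36 -0.02 0.7 0 0.9; -1 0 0 0 0 0 0"
}}

```text
clock: 10.42
eef_pos: [587.6, -139.9, 100.1]
tool_rot: [-3.138, 0.654, 2.741]
force: [-6.1, 1.9, -8.7]
width: 0.1
gripper_force: 5.0
```

```bash
cat >> h.py <<'E'
def mic(f):
    "arm angle from dark gooseneck base ball / mic head: fit template pixels"
    im=cv2.imread(f); return im
E
python3 - <<'E'
from h import *
arc(-.1,5)
o=[]
for c,(x,y) in(("top",(315,220)),("side",(300,260))):
    snap(c,f"pics/{c}5.png"); A=cv2.imread(f"pics/{c}5.png");a=A[y-50:y+70,x-25:x+135]
    o.append(cv2.convertScaleAbs(cv2.resize(a,(400,300),interpolation=cv2.INTER_CUBIC),alpha=1.4))
cv2.imwrite("pics/c7.png",np.hstack(o))
c=lambda a,r,z:[p[0]+r*np.cos(p[2]+a),p[1]+r*np.sin(p[2]+a),z]
for a in(0,-.1,-.2,-.3,-.36): print(a,[proj("pics/top5.png",c(a,280,272)).round(1),proj("pics/side5.png",c(a,280,272)).round(1)])
E
```

```text
0.02 -0.36 -0.02 0.70 0.00 0.91
0.02 -0.36 -0.02 0.70 0.00 0.91
0.02 -0.36 -0.02 0.70 0.00 0.91
0.02 -0.36 -0.02 0.70 0.00 0.91
0.02 -0.36 -0.02 0.70 0.00 0.91
tcp angle -0.237 [-6.1  1.9 -8.7] [ 587.6 -139.9  100.1] 10.4167
0 [array([368.7, 183.9]), array([411.5, 241.2])]
-0.1 [array([378.7, 187. ]), array([414. , 251.2])]
-0.2 [array([388.4, 191. ]), array([415.1, 261.6])]
-0.3 [array([397.7, 196. ]), array([414.7, 272.4])]
-0.36 [array([403. , 199.4]), array([413.7, 279. ])]
```

View pics/c7.png

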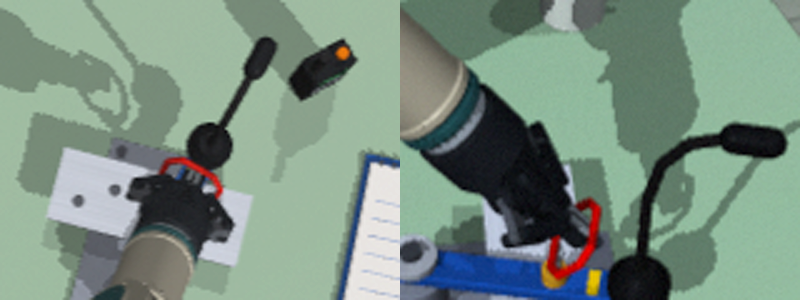

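The mic head in the top view is at px ~(394,193) and in the side view at ~(417,266), which puts the arm at about −0.25. I'll go a bit further, land the pin on the plate short of the hole, drop the finger clear of the upper bar, then nudge sideways until it falls in.

Call:
{"name": "move_arm", "arguments": {
  "targets": "-1 0.02 -0.36 -0.02 0.7 0 0.9; -1 0.02 -0.36 -0.02 0.7 0 0.9; -1 0.02 -0.36 -0.02 0.7 0 0.9; -1 0 0 0 0 0 0"
}}

```text
clock: 10.85
eef_pos: [582.6, -149.2, 100.3]
tool_rot: [-3.138, 0.654, 2.681]
force: [-5.9, 3.7, -6.7]
width: -0.2
gripper_force: 5.0
```

Call:
{"name": "move_arm", "arguments": {
  "targets": "-1 0.12 0 0.16 0 0 0; -1 0.12 0 0.16 0 0 0; -1 0.12 0 0.16 0 0 0; -1 0.06 0 0.08 0 0 0; -1 0 0 0 0 0 0"
}}

```text
clock: 11.27
eef_pos: [582.7, -149.2, 93.2]
tool_rot: [-3.138, 0.654, 2.682]
force: [-7.1, 4.2, -4.1]
width: 0.3
gripper_force: 4.9
```

Call:
{"name": "move_arm", "arguments": {
  "targets": "-1 0.2 0 0 0 0 0; -1 0.2 0 0 0 0 0; -1 0 0 0 0 0 0"
}}

```text
clock: 11.52
eef_pos: [582.8, -149.3, 93.0]
tool_rot: [-3.137, 0.661, 2.681]
force: [-3.8, 2.0, -2.9]
width: -0.0
gripper_force: 2.5
```

```bash
cat >> h.py <<'E'
T0=cv2.imread("pics/top0.png"); S0=cv2.imread("pics/side0.png")
def armang(ft,fs):
    "arm angle: match rotated mic-head appearance (dark against desk) by darkness along predicted capsule"
    c=lambda a,r,z:[p[0]+r*np.cos(p[2]+a),p[1]+r*np.sin(p[2]+a),z]; res=[]
    A=np.arange(-.6,.1,.005)
    for f in(ft,fs):
        g=cv2.GaussianBlur(cv2.cvtColor(cv2.imread(f),cv2.COLOR_BGR2GRAY).astype(np.float32),(0,0),1.2)
        v=[]
        for a in A:
            pts=np.array([proj(f,c(a,r,272)) for r in np.linspace(262,298,9)],np.float32)
            v.append(cv2.remap(g,pts[:,0].copy(),pts[:,1].copy(),cv2.INTER_LINEAR).mean())
        v=np.array(v); m=v<v.min()+8; m&=abs(A-A[v.argmin()])<.06; res.append(A[m].mean().round(4))
    return res
def ringcent(f):
    im=cv2.imread(f).astype(int); m=(im[...,2]>110)&(im[...,1]<60)&(im[...,0]<60); ys,xs=np.nonzero(m); k=(abs(xs-350)<80)&(abs(ys-280)<80); return xs[k].mean().round(1),ys[k].mean().round(1),ys[k].min(),ys[k].max(),xs[k].min(),xs[k].max()
E
python3 - <<'E'
from h import *
snap("top","pics/top6.png");snap("side","pics/side6.png")
for k in(0,1,4,5,6): print(k,armang(f"pics/top{k}.png",f"pics/side{k}.png"),ringcent(f"pics/side{k}.png"),ringcent(f"pics/top{k}.png"))
arc(-.05,5)
E
```

```text
0 [np.float64(-0.0025), np.float64(0.0025)] (np.float64(344.1), np.float64(297.8), np.int64(283), np.int64(313), np.int64(335), np.int64(354)) (np.float64(353.6), np.float64(239.2), np.int64(231), np.int64(247), np.int64(341), np.int64(366))
1 [np.float64(-0.005), np.float64(0.005)] (np.float64(344.1), np.float64(297.7), np.int64(283), np.int64(313), np.int64(335), np.int64(354)) (np.float64(353.6), np.float64(239.1), np.int64(231), np.int64(247), np.int64(341), np.int64(366))
4 [np.float64(-0.005), np.float64(0.005)] (np.float64(346.7), np.float64(297.3), np.int64(278), np.int64(307), np.int64(335), np.int64(354)) (np.float64(359.7), np.float64(234.1), np.int64(230), np.int64(242), np.int64(348), np.int64(367))
5 [np.float64(-0.25), np.float64(-0.2425)] (np.float64(345.1), np.float64(309.7), np.int64(292), np.int64(321), np.int64(334), np.int64(354)) (np.float64(370.1), np.float64(238.7), np.int64(233), np.int64(248), np.int64(358), np.int64(378))
6 [np.float64(-0.3075), np.float64(-0.3)] (np.float64(344.2), np.float64(314.6), np.int64(297), np.int64(326), np.int64(333), np.int64(354)) (np.float64(371.9), np.float64(240.4), np.int64(235), np.int64(250), np.int64(361), np.int64(380))
0.01 -0.18 -0.01 0.35 0.00 0.45
0.01 -0.18 -0.01 0.35 0.00 0.45
0.01 -0.18 -0.01 0.35 0.00 0.45
0.01 -0.18 -0.01 0.35 0.00 0.45
0.01 -0.18 -0.01 0.35 0.00 0.45
tcp angle -0.295 [-3.4  2.7 -3.2] [ 582.8 -149.3   93.1] 11.6167
```

Call:
{"name": "move_arm", "arguments": {
  "targets": "-1 0.2 0 0 0 0 0; -1 0.2 0 0 0 0 0; -1 0.2 0 0 0 0 0; -1 0 0 0 0 0 0"
}}

```text
clock: 11.95
eef_pos: [579.3, -148.5, 90.0]
tool_rot: [-3.137, 0.664, 2.68]
force: [-0.1, -0.0, -1.0]
width: 0.1
gripper_force: 0.0
```

Call:
{"name": "move_arm", "arguments": {
  "targets": "-1 0.2 0 0 0 0 0; -1 0.2 0 0 0 0 0; -1 0.2 0 0 0 0 0; -1 0 0 0 0 0 0"
}}

```text
clock: 12.28
eef_pos: [573.9, -145.6, 85.4]
tool_rot: [-3.137, 0.661, 2.681]
force: [-0.3, 0.8, -0.8]
width: -0.1
gripper_force: 0.0
```

```bash
python3 - <<'E'
from h import *
snap("top","pics/top7.png");snap("side","pics/side7.png")
for k in(6,7): print(k,armang(f"pics/top{k}.png",f"pics/side{k}.png"),ringcent(f"pics/side{k}.png"),ringcent(f"pics/top{k}.png"))
arc(-.05,5)
E
```

```text
6 [np.float64(-0.3075), np.float64(-0.3)] (np.float64(344.2), np.float64(314.6), np.int64(297), np.int64(326), np.int64(333), np.int64(354)) (np.float64(371.9), np.float64(240.4), np.int64(235), np.int64(250), np.int64(361), np.int64(380))
7 [np.float64(-0.3075), np.float64(-0.3)] (np.float64(345.0), np.float64(313.7), np.int64(296), np.int64(326), np.int64(332), np.int64(354)) (np.float64(371.1), np.float64(240.9), np.int64(235), np.int64(253), np.int64(358), np.int64(380))
0.01 -0.17 -0.01 0.35 0.00 0.45
0.01 -0.17 -0.01 0.35 0.00 0.45
0.01 -0.17 -0.01 0.35 0.00 0.45
0.01 -0.17 -0.01 0.35 0.00 0.45
0.01 -0.17 -0.01 0.35 0.00 0.45
tcp angle -0.302 [0.3 0.4 0.4] [ 574.2 -145.8   85.6] 12.3833
```

Call:
{"name": "move_arm", "arguments": {
  "targets": "-1 0.01 -0.3 -0.01 0.6 0 0.8; -1 0.01 -0.3 -0.01 0.6 0 0.8; -1 0.01 -0.3 -0.01 0.6 0 0.8; -1 0.01 -0.3 -0.01 0.6 0 0.8; -1 0 0 0 0 0 0"
}}

```text
clock: 12.8
eef_pos: [568.1, -156.2, 85.9]
tool_rot: [-3.138, 0.662, 2.608]
force: [0.3, -0.3, 0.3]
width: 0.1
gripper_force: 0.0
```

Call:
{"name": "move_arm", "arguments": {
  "targets": "-1 0 -0.12 0 0.2 0 0.3; -1 0 -0.12 0 0.2 0 0.3; -1 0 -0.12 0 0.2 0 0.3; -1 0 -0.12 0 0.2 0 0.3; -1 0 0 0 0 0 0"
}}

```text
clock: 13.22
eef_pos: [565.6, -160.3, 85.8]
tool_rot: [-3.141, 0.662, 2.582]
force: [-0.3, -0.1, -0.5]
width: 0.1
gripper_force: 0.0
```

Call:
{"name": "move_arm", "arguments": {
  "targets": "-1 0 -0.1 0 0.2 0 0.3; -1 0 -0.1 0 0.2 0 0.3; -1 0 -0.1 0 0.2 0 0.3; -1 0 -0.1 0 0.2 0 0.3; -1 0 0 0 0 0 0"
}}

```text
clock: 13.63
eef_pos: [564.0, -162.7, 85.9]
tool_rot: [3.139, 0.662, 2.557]
force: [1.3, 0.9, 0.4]
width: -0.1
gripper_force: 0.9
```

```bash
python3 - <<'E'
from h import *
snap("top","pics/top8.png");snap("side","pics/side8.png")
for k in(8,): print(k,armang(f"pics/top{k}.png",f"pics/side{k}.png"),ringcent(f"pics/side{k}.png"),ringcent(f"pics/top{k}.png"))
arc(-.005,1)
E
```

```text
8 [np.float64(-0.31), np.float64(-0.305)] (np.float64(346.4), np.float64(313.3), np.int64(296), np.int64(326), np.int64(335), np.int64(354)) (np.float64(371.4), np.float64(241.4), np.int64(235), np.int64(254), np.int64(358), np.int64(380))
0.00 -0.09 -0.00 0.18 -0.00 0.23
tcp angle -0.418 [ 1.2  1.7 -0.4] [ 563.9 -162.9   85.8] 13.7333
```

Call:
{"name": "move_arm", "arguments": {
  "targets": "-1 0 -0.1 0 0.2 0 0.3; -1 0 -0.1 0 0.2 0 0.3; -1 0 -0.1 0 0.2 0 0.3; -1 0 -0.1 0 0.2 0 0.3; -1 0 0 0 0 0 0"
}}

```text
clock: 14.15
eef_pos: [560.8, -167.6, 85.8]
tool_rot: [3.139, 0.662, 2.529]
force: [-0.5, 0.3, 0.0]
width: -0.1
gripper_force: 0.0
```

```bash
python3 - <<'E'
from h import *
snap("top","pics/top9.png");snap("side","pics/side9.png")
for k in(9,): print(k,armang(f"pics/top{k}.png",f"pics/side{k}.png"),ringcent(f"pics/side{k}.png"),ringcent(f"pics/top{k}.png"))
arc(-.005,1)
E
```

```text
9 [np.float64(-0.37), np.float64(-0.355)] (np.float64(344.9), np.float64(320.9), np.int64(303), np.int64(332), np.int64(332), np.int64(353)) (np.float64(373.5), np.float64(243.3), np.int64(237), np.int64(256), np.int64(361), np.int64(382))
0.00 -0.09 -0.00 0.18 -0.00 0.23
tcp angle -0.448 [-0.  -0.2 -0.6] [ 561.1 -167.3   85.8] 14.25
```

```bash
cat >> h.py <<'E'
def ringerr(f,a,l):
    "mean red-ness-mask overlap of predicted ring bar"
    im=cv2.imread(f).astype(int); m=((im[...,2]>90)&(im[...,1]<70)&(im[...,0]<70)).astype(np.float32); m=cv2.GaussianBlur(m,(0,0),.8)
    c=model(p,a,l)[-1]; o=np.array([np.cos(p[2]+a),np.sin(p[2]+a),0]); x=(o+[0,0,1])/2**.5; y=np.array([-o[1],o[0],0])
    P=np.array([proj(f,c+24*np.cos(t)*x+34*np.sin(t)*y) for t in np.linspace(0,6.28,80)],np.float32)
    return cv2.remap(m,P[:,0].copy(),P[:,1].copy(),cv2.INTER_LINEAR).mean()
def fitlift(k):
    best=max((ringerr(f"pics/side{k}.png",a,l)+ringerr(f"pics/top{k}.png",a,l),a.round(3),l) for a in np.arange(-.42,.03,.01) for l in range(-2,27,1)); return best
E
python3 - <<'E'
from h import *
for k in(0,4,5,6,7,8,9): print(k,fitlift(k))
E
```

```text
0 (np.float32(1.5167954), np.float64(-0.01), 4)
4 (np.float32(0.8664715), np.float64(-0.02), 24)
5 (np.float32(0.9150431), np.float64(-0.27), 25)
6 (np.float32(0.9064254), np.float64(-0.33), 19)
7 (np.float32(1.0622938), np.float64(-0.32), 20)
8 (np.float32(0.99507165), np.float64(-0.32), 19)
9 (np.float32(0.96204257), np.float64(-0.37), 6)
```

Call:
{"name": "move_arm", "arguments": {
  "targets": "-1 0 0.3 0 0 0 0; -1 0.15 0.35 0 0 0 0; -1 0.15 0.4 0 0 0 0; -1 0.1 0.3 0 0 0 0; -1 0 0 0 0 0 0"
}}

```text
clock: 14.67
eef_pos: [567.0, -152.6, 83.2]
tool_rot: [3.137, 0.662, 2.531]
force: [0.2, -0.4, -0.1]
width: -0.0
gripper_force: 0.0
```

```bash
python3 - <<'E'
from h import *
snap("top","pics/top10.png");snap("side","pics/side10.png")
print(armang("pics/top10.png","pics/side10.png"),fitlift(10))
s=read_state();print(s["qpos"].round(2),s["force"].round(1))
plan([(*tgoal(-.36,0,-48,0,37,180),1),(*tgoal(-.36,0,15,0,34,180),10)])
E
```

```text
[np.float64(-0.37), np.float64(-0.355)] (np.float32(1.0373039), np.float64(-0.38), 7)
[ 0.34  0.73 -0.53  2.4   2.16  0.87 -1.15] [-0.  -1.1  0.2]
0.24 0.10 1.29 -0.48 0.92 -0.92
-0.01 -0.00 -0.63 -0.00 0.30 -0.00 | -0.00 -0.00 -0.63 -0.00 0.30 -0.00 | -0.00 -0.00 -0.63 -0.00 0.30 -0.00 | 0.00 -0.00 -0.63 -0.00 0.30 -0.00 | 0.01 -0.00 -0.63 -0.00 0.30 -0.00 | 0.01 -0.00 -0.63 -0.00 0.30 -0.00 | 0.01 -0.00 -0.63 -0.00 0.30 -0.00 | 0.02 -0.00 -0.63 -0.00 0.30 -0.00 | 0.02 -0.00 -0.63 -0.00 0.30 -0.00 | 0.02 -0.00 -0.63 -0.00 0.30 -0.00
```

Call:
{"name": "move_arm", "arguments": {
  "targets": "-1 0.1 0.05 -0.3 0 0.3 0; -1 0.1 0.05 -0.5 0 0.3 0; -1 0 0 -0.6 0 0.3 0; -1 0 0 -0.6 0 0.3 0; -1 0 0 -0.6 0 0.3 0"
}}

```text
clock: 15.18
eef_pos: [552.4, -143.1, 103.6]
tool_rot: [3.137, 0.636, 2.53]
force: [-0.6, -0.6, -0.5]
width: -0.2
gripper_force: 0.0
```

Call:
{"name": "move_arm", "arguments": {
  "targets": "-1 0 0 -0.6 0 0.3 0; -1 0 0 -0.6 0 0.3 0; -1 0 0 -0.6 0 0.3 0; -1 0 0 -0.6 0 0.3 0; -1 0 0 -0.6 0 0.3 0"
}}

```text
clock: 15.6
eef_pos: [538.0, -133.1, 127.8]
tool_rot: [3.138, 0.609, 2.53]
force: [-0.0, -0.8, -0.2]
width: 0.3
gripper_force: 0.0
```

```bash
python3 - <<'E'
from h import *
snap("top","pics/top11.png");snap("side","pics/side11.png")
print(armang("pics/top11.png","pics/side11.png"),fitlift(11))
s=read_state();print(s["qpos"].round(2),s["force"].round(1))
for k in(0,1,11): print(k,[(l,round(max(float(ringerr(f"pics/side{k}.png",a,l)) for a in np.arange(-.39,.03,.01)),2)) for l in range(0,10)])
plan([(*tgoal(-.36,40,50,-25,30,180),6)])
E
```

```text
[np.float64(-0.37), np.float64(-0.355)] (np.float32(1.5260189), np.float64(-0.37), 6)
[ 0.31  0.56 -0.53  2.41  1.97  0.7  -1.01] [-0.2  0.1  0. ]
0 [(0, 0.8), (1, 0.8), (2, 0.8), (3, 0.79), (4, 0.79), (5, 0.79), (6, 0.78), (7, 0.78), (8, 0.77), (9, 0.77)]
1 [(0, 0.81), (1, 0.81), (2, 0.81), (3, 0.81), (4, 0.8), (5, 0.8), (6, 0.8), (7, 0.79), (8, 0.79), (9, 0.78)]
11 [(0, 0.81), (1, 0.82), (2, 0.82), (3, 0.83), (4, 0.83), (5, 0.83), (6, 0.84), (7, 0.83), (8, 0.83), (9, 0.83)]
-0.03 -0.02 -1.05 -0.06 0.83 -0.16 | -0.01 -0.01 -1.05 -0.06 0.83 -0.16 | 0.00 -0.01 -1.05 -0.06 0.83 -0.16 | 0.02 -0.01 -1.05 -0.06 0.83 -0.16 | 0.04 -0.01 -1.05 -0.06 0.83 -0.16 | 0.05 -0.01 -1.05 -0.06 0.83 -0.16
```

Call:
{"name": "move_arm", "arguments": {
  "targets": "-1 0 0 -1 0 0.8 0; -1 0 0 -1 0 0.8 0; -1 0 0 -1 0 0.8 0; -1 0 0 -1 0 0.8 0; -1 0 0 -1 0 0.8 0"
}}

```text
clock: 16.12
eef_pos: [515.3, -117.5, 169.1]
tool_rot: [3.138, 0.539, 2.53]
force: [0.2, 0.4, -0.0]
width: 0.3
gripper_force: 0.0
```

```bash
python3 - <<'E'
from h import *
snap("top","pics/top12.png");snap("side","pics/side12.png")
def cen(f):
    im=cv2.imread(f).astype(float); w=np.clip(im[...,2]-np.maximum(im[...,0],im[...,1])-20,0,None); 
    ys,xs=np.mgrid[:480,:640]; w=w*((im[...,1]<80)&(abs(xs-355)<40)&(abs(ys-280)<70)); return np.array([(w*xs).sum()/w.sum(),(w*ys).sum()/w.sum()])
def pred(k,a,l): return np.hstack([proj(f"pics/{c}{k}.png",model(p,a,l)[-1]) for c in("top","side")])
m=lambda k:np.hstack([cen(f"pics/{c}{k}.png") for c in("top","side")])
b=m(0)-pred(0,0,0); print("bias",b.round(2), "check1",(m(1)-pred(1,0,0)-b).round(2))
for k in(11,12):
    r=least_squares(lambda v:pred(k,v[0]/100,v[1])+b-m(k),[-36,0]); print(k,r.x.round(2),r.fun.round(2))
for o,uv in(("mega",(140,250,140,320)),("mug",(205,165,245,215)),("radio",(400,180,440,212))):
    x0,y0,x1,y1=uv; print(o,cv2.absdiff(cv2.imread("pics/top0.png"),cv2.imread("pics/top12.png"))[y0:y1,x0:x1+60].mean().round(1))
print(read_state()["force"].round(1),read_state()["eef_pos"].round())
E
```

```text
bias [ 0.46 -0.01  0.05 -0.11] check1 [ 0.01  0.01 -0.01  0.03]
11 [-35.54   0.62] [ 0.04  0.16  0.34 -0.01]
12 [-35.45   0.22] [ 0.18 -0.13  0.36  0.04]
mega 3.2
mug 15.6
radio 5.2
[-0.2  0.4  0.5] [ 516. -118.  170.]
```

```bash
python3 -c "
from cell import order
print(order.finish_job())"
```

```text
the job is handed in; nothing more can be done
None
```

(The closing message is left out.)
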